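# Fit the drive gear to the glue-roller coater

## Robot

A 6-joint arm with a two-finger parallel gripper is mounted at the origin on the work surface. World frame = base frame: x ahead of the robot, y to its left, z up, the work surface at z = 0. Lengths are in m, angles in rad, forces in N, time in s.
With the tool pointing down it reaches from about 0.2 to 0.875 m from the base axis. Payload 3.4 kg.
Tool frame: the origin (TCP) lies at the very end of the fingers, on their centre line; the grasp point (between the pads) lies 19 mm behind it (bot.tcp_to_grasp is the distance from the TCP to the grasp point, in m); x points along the fingers, z is the direction in which the jaws open and shut, and the axes are right-handed (so a half turn about x gives the same grasp; the last joint's range is limited). The gripper opens to 94 mm and grips with 3 to 60 N. Pads are 16 mm wide; open, the fingers measure 119 mm over their backs; the gripper's body (75 mm by 177 mm) begins 78 mm behind the grasp point.
Start: joints at [1.057, 0.276, 1.505, -0, 1.361, -0.121], TCP at [0.22, 0.531, 0.17] pointing down, gripper open.
Joint ranges: [-2.89, 2.89], [-0.75, 2.08], [0.22, 2.7], [-1.18, 4.32], [0.11, 2.71], [-2.7, 2.7]. Speed limits (rad/s): [2.57, 2.57, 3.14, 3.14, 3.14, 3.14].

## Interface

Orientations are given as a 3x3 rotation matrix whose columns are the frame's x, y, z axes.
In Python, from cell import bot, imaging, spotter gives the robot as it stands.
- The arm moves only by the tool carry_out, never from a script. Its argument "motion" is a list of rows, each an object with "delta_rot": the turn, a rotation vector about the tool's x, y, z in degrees, a list of three; "linear": the shift along the tool's x, y, z in cm, a list of three; "fingers": the opening, from 0 (shut) to 1 (fully open). In form: [{"delta_rot": [ax, ay, az], "linear": [dx, dy, dz], "fingers": fingers}, ...]. A call has 1 to 12 rows; each row shifts and turns the pose as measured when the row begins, along the tool's axes as they then stand; what a row does not reach is not made up. A row lasts 1/10 s, in which the tool goes at most 50 mm and 8.59 degrees, less where a joint would pass 70% of its speed; a pose out of reach is approached as far as the arm can. A call with a gripper value outside its range is refused whole. The fingers move at their own pace and stop on an object; "grip_force" is the grip in N (left out, the last holds). Time passes only in rows, so rows that do not move let the fingers close. It gives the time, the measured TCP pose, the force and the opening at its end, in the units of the state.
- bot.get_obs(): the state, without advancing time (a new reading comes with each control period).
- imaging.get_image(name): name is "scene" or "side" or "wrist"; returns (picture, depth): 384x512x3 uint8, blue, green, red; 384x512 float32, m along the optical axis (not along the pixel's ray), 0 where there is no reading.
- imaging.camera_info(name): a dict with "vfov" (degrees; the focal length in pixels is half the picture's height over the tangent of half this angle, whatever the lens; pixels are square), "cx", "cy" (the principal point, pixels), "R" (3x3) and "t" (3): a world point X has camera coordinates R X + t; the wrist camera has in their place "hand_eye" (4x4, takes a point from camera to tool coordinates, whose origin is the TCP and whose axes are the tool frame's). Camera axes: x right, y down, z forward; pixel columns grow to the right and rows downward; lengths in m; the calibration is good to about 2 mm. A picture is of the moment at which its call begins: read the wrist's pose just before it. camera_info takes no time and is no camera call.
- bot.finish_job(): hands the job in, once; it reports no verdict.
Trained networks look in the newest picture that a camera, given by its name, has taken for a name from the list of things; names that differ only in an ending like _2 or _b are one class to them, and where a whole thing is asked for, a point or a joint stands for the part that bears it (a point fixed in the world has none). Each returns a list of dicts, best first, with "p" (0 to 1); they miss things now and then, are a little off and sometimes report something else, mostly with a low value. They report only what shows in the picture. A call takes as long as a camera call. They do not tell look-alikes from the thing itself.
- spotter.recognise(name, camera): "rect" ([centre column, centre row, width, height] as shares, 0 to 1, of the picture: columns of its width, rows of its height, round what is visible of it).
- spotter.trace(name, camera): "mask" (384x512 bool, what is visible of it) and "rect" ([centre column, centre row, width, height] as shares, 0 to 1, of the picture: columns of its width, rows of its height, round what is visible of it).
The state is a dict: "t": time; "joints": joint angles; "qd": joint speeds; "effort": joint torques, N m; "ee_pos": TCP position; "eef_rot": TCP orientation; "force": force on the tool from outside, world axes, zero at the start; "wrist_torque": the same for the moment, N m; "width": opening from 0.0 (shut) to 1.0 (fully open).
Only numpy, scipy, OpenCV 4.12 (cv2) and the standard library are available. Lean on these libraries where they do the work, as an engineer would, in place of code of your own. Each camera call takes 0.05 s, during which the arm holds its last target.

## Task

Get the glue-roller coater ready: pick up the mallet by its handle and knock the red stop pin down as far as it goes, using the mallet only, then put the mallet back on its cork pad. Then take the orange-handled gear from the stand, turn it until its splined stem meshes with the coater's drive socket, push it fully home against the spring, and finish while still gripping it and pressing it home; do not let go. Leave the other gears and everything else on the bench alone.

Things in the scene. Friction and masses are not known exactly. Their poses are not given: they have to be found in the camera images.
- coater: dark green gearbox, 160 x 160 mm, flat top 70 mm above the bench; a light roller between grey cheeks (85 mm high) 90 to 165 mm from the origin on its +x side. Origin on the bench under the drive hub's axis, z up. On the top: a fixed brass idler pinion (28 mm wide, 22 mm high) 57 mm from the hub axis to +x, the red pin 30 mm from it to -x
- socket (a point): centre of the mouth of the drive socket, in the top of the steel hub (44 mm wide, top 72 mm above the bench). x and y lie along the slots of its cross-shaped hole, z up; slots 11 mm wide, 32 mm long, over 26 mm deep. The hub stands at any angle and is braked: it does not turn by hand
- ejector (a joint): brass plunger, 10 mm wide, in the middle of the socket, its top 12 mm below the mouth; value: how far it is pressed down, m: 0 free, 0.012 with a gear fully home (stop at 0.015). A spring pushes it up: 2.4 N at first touch, 7 N with the gear home, so a gear let go rises about 12 mm
- pin_top (a point): centre of the top of the red stop pin, 8 mm in diameter, upright. At the start it stands 17 mm above the gearbox top; fully down (12 mm lower, end stop) 5 mm. It is stiff, needs 6 to 8 N, and stays where it is left. While it is up, it stands under the gear's disc and keeps the gear from going home
- pin: the red stop pin itself, origin on its axis, 40 mm below its top
- mallet_grip (a point): place to grip the mallet, on its handle, 58 mm from the head's axis, 40 mm above the lower face. Handle: wood, level, 18 mm wide, 22 mm high, reaching from 22 to 172 mm from the head's axis. x axis along the handle towards the head, z up. The mallet (260 g) stands at the start on its head's lower face on the cork pad
- mallet_face (a point): centre of the lower face of the mallet's head (black cylinder with a yellow band, 46 mm in diameter, 72 mm high, axis upright). Axes as mallet_grip
- mallet: the mallet; origin and axes as mallet_face
- pad_top (a point): centre of the top of the fixed cork pad, 130 x 130 mm, 4 mm thick, for the mallet
- pad: the cork pad, origin under its centre
- stand: fixed board stand, 290 x 90 x 30 mm, origin under its centre, long side along its x axis; three 36 mm holes at x = -92, 0 and +92 mm, with a gear's stem loosely in each, in any order
- orange_grip (a point): centre of the gear's orange grip bar, 44 mm long (x), 18 mm wide (y), 40 mm high, standing on the gear's brown disc (12 mm thick, 82 mm over the teeth, its top 20 mm below this point). Under the disc is a collar, 40 mm wide, 6 mm thick; its underside is the seat, 38 mm below this point. Weight about 120 g
- orange_seat (a point): centre of the orange gear's seat (collar underside), axes as orange_grip; at the socket's mouth when home. Below it the stem, 24 mm long: a cross of two splines along x and y, each 9 mm wide and 30 mm long, foot rounded (4.5 mm radius). It meshes in any of four quarter turns
- orange: the orange-handled gear; origin and axes as orange_seat
- blue_grip (a point): the same point of the gear with a blue grip bar, to be left alone
- white_grip (a point): the same point of the gear with a white grip bar, to be left alone
- glue: white glue bottle, 56 mm wide, 150 mm high, origin under its centre; leave alone
- tape: roll of yellow tape, 90 mm wide, 22 mm high, lying flat; origin under its centre; leave alone
- cutout: flat brown board cut-out, about 75 x 45 x 6 mm; leave alone
Not all that is in view belongs to the job. What is shaped like the orange but turquoise is not meant. There is more than one size of the mallet; the job needs the larger.

How it is judged:
By the outcome, as a careful person would: the job done as asked, in the order asked, and still so for the second after the job is handed in, while the arm keeps its last pose, push and grip.
It also fails if it takes over 72 s, if anything falls off the work surface, if the arm or the gripper's body presses on something with over 40 N, if the wrist force passes 120 N, or if a joint passes its speed limit or range.

## Working session

There is one attempt and no reset: what is moved stays moved. The work goes in short steps, Python scripts to look and compute and a tool call to move; the robot and the scene stay as the last step left them, time stands still between calls to the robot, and variables do not carry over. Pictures are saved under pics/ and viewed, and the job is handed in when it is done.

Besides the shell and the picture viewer there is one more tool, called after ">>>" by a JSON object that holds its "method" and its "body", one argument or row to a line. carry_out: Moves the arm, as the interface text tells. Its arguments: {"type":"object","properties":{"motion":{"type":"array"},"grip_force":{"type":"number"}},"required":["motion"]}

```bash
mkdir -p pics; ls
cat > h.py <<'E'
import numpy as np, cv2
from cell import bot, imaging, spotter
def K(n):
    i=imaging.camera_info(n); f=192/np.tan(np.radians(i["vfov"])/2); return f,i["cx"],i["cy"],i
def w2c(n,o=None):
    f,cx,cy,i=K(n)
    if "R" in i: return np.array(i["R"]),np.array(i["t"])
    H=np.array(i["hand_eye"]); R=np.array(o["eef_rot"]).reshape(3,3); p=np.array(o["ee_pos"])
    Rw=R@H[:3,:3]; pw=R@H[:3,3]+p
    return Rw.T,-Rw.T@pw
def cloud(n,d,o=None):
    f,cx,cy,i=K(n); R,t=w2c(n,o)
    v,u=np.mgrid[0:384,0:512]
    P=np.stack([(u-cx)*d/f,(v-cy)*d/f,d],-1)
    return (P-t)@R
def proj(n,X,o=None):
    f,cx,cy,i=K(n); R,t=w2c(n,o); c=np.asarray(X)@R.T+t
    return np.stack([cx+f*c[...,0]/c[...,2],cy+f*c[...,1]/c[...,2]],-1)
E
python3 - <<'E'
from h import *
o=bot.get_obs(); print({k:np.round(v,3).tolist() for k,v in o.items()}); print(bot.tcp_to_grasp)
for n in ["scene","side","wrist"]:
    p,d=imaging.get_image(n); cv2.imwrite(f"pics/{n}0.png",p); np.savez(f"{n}0.npz",p=p,d=d); i=imaging.camera_info(n); print(n,i)
E
```

```text
pics
{'t': 0.0, 'joints': [1.057, 0.277, 1.506, -0.0, 1.361, -0.121], 'qd': [-0.0, -0.002, 0.001, -0.001, -0.0, 0.001], 'effort': [0.002, -40.458, -23.723, 0.07, 0.034, -0.0], 'ee_pos': [0.22, 0.531, 0.169], 'eef_rot': [[-0.001, -0.924, 0.383], [-0.002, 0.383, 0.924], [-1.0, 0.0, -0.002]], 'force': [0.492, 0.126, -0.177], 'wrist_torque': [-0.044, 0.011, -0.001], 'width': 0.997}
0.0188
scene {'vfov': 57.74553875862042, 'cx': 253.911102174223, 'cy': 193.56086222427254, 'R': array([[ 0.443244  ,  0.89630697, -0.01298341],
       [ 0.69953015, -0.3549178 , -0.62023457],
       [-0.56052861,  0.26583296, -0.78430894]]), 't': array([-0.18920968, -0.38901778,  1.49109428])}
side {'vfov': 48.32858268480149, 'cx': 250.2038969213108, 'cy': 180.88148823034618, 'R': array([[-9.89792237e-01, -1.42517804e-01, -5.10097732e-05],
       [-1.03289112e-01,  7.17593815e-01, -6.88760101e-01],
       [ 9.81971813e-02, -6.81724133e-01, -7.24989325e-01]]), 't': array([0.56818965, 0.17689312, 1.39083871])}
wrist {'vfov': 58.02616481620475, 'cx': 259.72908189081926, 'cy': 190.4745443601724, 'hand_eye': array([[ 4.24054634e-04, -2.65245593e-01,  9.64180790e-01,
        -2.14238564e-01],
       [-4.12917223e-04, -9.64180841e-01, -2.65245426e-01,
         7.83809949e-02],
       [ 9.99999825e-01, -2.85648302e-04, -5.18389827e-04,
         1.13016976e-03],
       [ 0.00000000e+00,  0.00000000e+00,  0.00000000e+00,
         1.00000000e+00]])}
```

View pics/scene0.png

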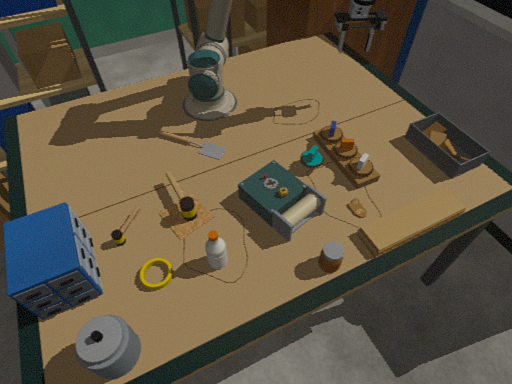

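View pics/side0.png

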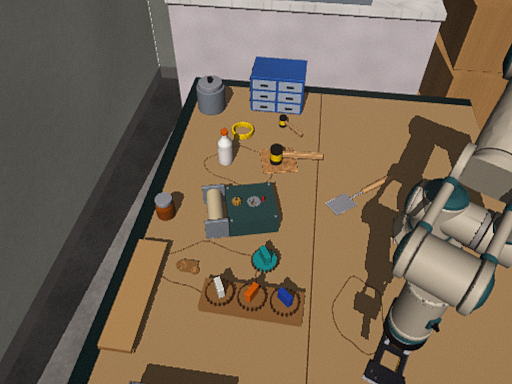

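View pics/wrist0.png

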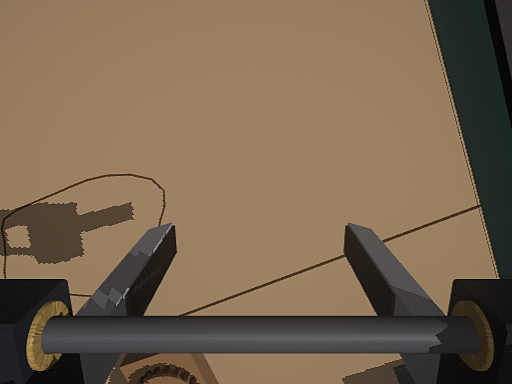

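The scene view shows the large mallet's head at (188,208), the coater at (280,195), and the stand with blue, orange and white at (332,130), (347,147) and (363,163). There are two look-alikes: a turquoise gear at (312,157) and a small mallet at (118,238). Next I measure positions.

Run:
```python
from h import *
for n in ["scene","side"]:
    z=np.load(f"{n}0.npz"); 
    imaging.get_image(n)
    p,d=imaging.get_image(n); C=cloud(n,d)
    for nm in ["mallet","pin","pad","stand","orange","coater","glue","socket","mallet_grip"]:
        try:r=spotter.trace(nm,n)
        except Exception as e: print(nm,e); continue
        for k in r[:3]:
            if k["p"]<.3: continue
            m=k["mask"]&(d>0); q=C[m]
            rc=np.array(k["rect"])*[512,384,512,384]
            print(n,nm,round(k["p"],2),rc.round(0).tolist(),"med",np.median(q,0).round(3).tolist(),"lo",np.percentile(q,2,axis=0).round(3).tolist(),"hi",np.percentile(q,98,axis=0).round(3).tolist())
    np.save(f"{n}C.npy",C)
    s=[(200,120,420,250)] if n=="scene" else [(180,130,340,330)]
    for a,b,c,e in s: cv2.imwrite(f"pics/{n}crop.png",cv2.resize(p[b:e,a:c],None,fx=3,fy=3,interpolation=cv2.INTER_CUBIC))
```

```text
scene mallet 0.7 [181.0, 197.0, 38.0, 55.0] med [0.514, -0.282, 0.055] lo [0.312, -0.3, 0.001] hi [0.542, -0.257, 0.079]
scene mallet 0.58 [124.0, 227.0, 30.0, 41.0] med [0.503, -0.487, 0.034] lo [0.439, -0.514, 0.002] hi [0.529, -0.421, 0.051]
scene pin 0.42 [216.0, 249.0, 22.0, 42.0] med [0.725, -0.263, 0.095] lo [0.699, -0.286, 0.012] hi [0.737, -0.236, 0.152]
scene pad 0.6 [186.0, 218.0, 52.0, 44.0] med [0.528, -0.305, 0.005] lo [0.451, -0.355, 0.001] hi [0.58, -0.221, 0.008]
scene stand 0.68 [345.0, 160.0, 69.0, 59.0] med [0.573, 0.274, 0.028] lo [0.397, 0.266, 0.006] hi [0.672, 0.35, 0.034]
scene orange 0.89 [312.0, 156.0, 20.0, 19.0] med [0.514, 0.18, 0.042] lo [0.431, 0.149, -0.001] hi [0.545, 0.252, 0.084]
scene orange 0.79 [343.0, 147.0, 23.0, 16.0] med [0.536, 0.306, 0.05] lo [0.494, 0.275, 0.039] hi [0.565, 0.347, 0.09]
scene coater 0.9 [280.0, 200.0, 89.0, 81.0] med [0.632, -0.009, 0.07] lo [0.499, -0.098, 0.005] hi [0.735, 0.098, 0.086]
scene glue 0.75 [218.0, 249.0, 20.0, 35.0] med [0.725, -0.263, 0.095] lo [0.701, -0.286, 0.016] hi [0.737, -0.236, 0.152]
scene glue 0.
[... 1362 characters left out ...]
0, 26.0] med [0.501, 0.199, 0.042] lo [0.466, 0.151, -0.001] hi [0.54, 0.227, 0.083]
side coater 0.93 [240.0, 211.0, 78.0, 55.0] med [0.603, 0.031, 0.069] lo [0.486, -0.079, 0.001] hi [0.728, 0.109, 0.086]
side glue 0.84 [227.0, 148.0, 17.0, 35.0] med [0.701, -0.237, 0.077] lo [0.678, -0.259, 0.006] hi [0.729, -0.226, 0.151]
side socket 0.59 [255.0, 204.0, 12.0, 11.0] med [0.562, -0.013, 0.069] lo [0.543, -0.03, 0.049] hi [0.579, 0.01, 0.074]
side mallet_grip 0.73 [296.0, 154.0, 49.0, 25.0] med [0.486, -0.271, 0.051] lo [0.351, -0.342, 0.003] hi [0.537, -0.25, 0.078]
side mallet_grip 0.47 [290.0, 125.0, 23.0, 22.0] med [0.496, -0.48, 0.032] lo [0.432, -0.505, 0.001] hi [0.524, -0.415, 0.052]
```

View pics/sidecrop.png

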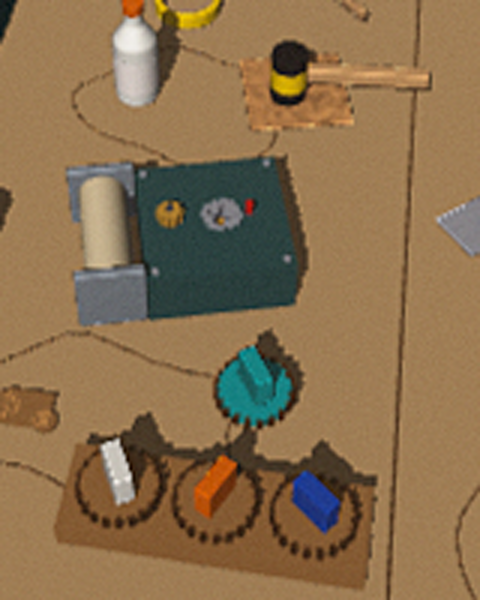

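View pics/scenecrop.png

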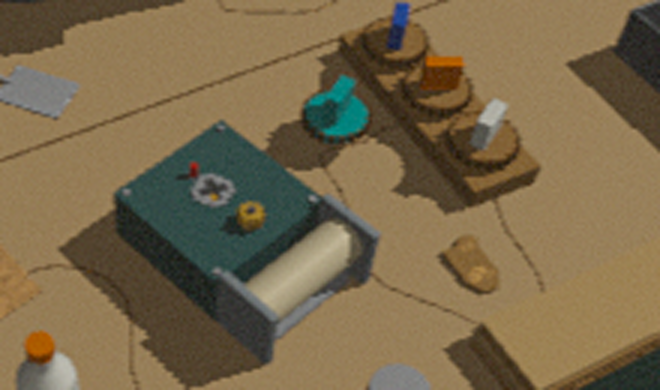

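Run:
```python
from h import *
for n in ["scene","side"]:
    C=np.load(f"{n}C.npy"); p=np.load(f"{n}0.npz")["p"]
    hsv=cv2.cvtColor(p,cv2.COLOR_BGR2HSV)
    X,Y,Z=C[...,0],C[...,1],C[...,2]
    # mallet handle: z 0.04..0.06
    h=(abs(Y+.27)<.1)&(X>.3)&(X<.51)&(Z>.045)&(Z<.065)
    q=C[h]; c=q[:,:2].mean(0); u,s,vt=np.linalg.svd(q[:,:2]-c,full_matrices=False); print(n,"handle",q.mean(0).round(4),"dir",vt[0].round(4),s,"ztop",np.percentile(q[:,2],[50,95]), "xrange",q[:,0].min(),q[:,0].max())
    t=(abs(Y+.27)<.06)&(X>.47)&(X<.58)&(Z>.070)&(Z<.085); q=C[t]; 
    (a,b),r=cv2.minEnclosingCircle(q[:,:2].astype(np.float32)); print("head top",q.mean(0).round(4),"circ",a,b,r)
    g=(abs(X-.59)<.1)&(abs(Y)<.1)&(Z>.065)&(Z<.075); rr=cv2.minAreaRect(C[g][:,:2].astype(np.float32)); print("coater top",rr,C[g].mean(0))
    red=((hsv[...,0]<6)|(hsv[...,0]>174))&(hsv[...,1]>150)&(abs(X-.57)<.08)&(abs(Y)<.1)&(Z>.06); print("red",red.sum(),C[red].mean(0).round(4), C[red][:,2].max() if red.any() else 0)
    orr=(hsv[...,0]>5)&(hsv[...,0]<16)&(hsv[...,1]>200)&(Z>.07)&(Z<.1)&(Y>.2)&(Y<.42); q=C[orr]; print("orange",orr.sum(),q.mean(0).round(4),q[:,2].max(), cv2.minAreaRect(q[q[:,2]>.083][:,:2].astype(np.float32)))
    st=(Z>.024)&(Z<.034)&(Y>.24)&(Y<.42)&(X>.35)&(X<.7); print("stand",cv2.minAreaRect(C[st][:,:2].astype(np.float32)))
```

```text
scene handle [ 0.4168 -0.285   0.0553] dir [0.9981 0.0623] [0.5128623  0.07337116] ztop [0.05554148 0.05832914] xrange 0.34598040753337383 0.48018329639354923
head top [ 0.5209 -0.2781  0.0764] circ 0.5195095539093018 -0.27770671248435974 0.023231282830238342
coater top ((0.60230553150177, -0.0009397417306900024), (0.21730205416679382, 0.1627815067768097), 14.50047492980957) [ 0.58743817 -0.00617506  0.07058831]
red 8 [ 0.5361 -0.0156  0.0773] 0.08721679642523214
orange 40 [0.5328 0.3129 0.0835] 0.08962910105844046 ((0.5293355584144592, 0.3129046857357025), (0.039105065166950226, 0.018109815195202827), 60.21345520019531)
stand ((0.5265927314758301, 0.313616007566452), (0.09315476566553116, 0.2931479513645172), 88.91976928710938)
side handle [ 0.4254 -0.276   0.0532] dir [-0.994  -0.1089] [0.68388801 0.09788487] ztop [0.05349124 0.0589429 ] xrange 0.34657891507735017 0.5079157165706139
head top [ 0.5159 -0.2719  0.0749] circ 0.5158216953277588 -0.27529406547546387 0.02513984404504299
coater top ((0.5982871651649475, 0.0027929693460464478), (0.21357670426368713, 0.1678965985774994), 15.234912872314453) [0.58203508 0.00273816 0.06992047]
red 11 [ 0.5345 -0.0141  0.0805] 0.08484820868139437
orange 133 [0.5245 0.322  0.0843] 0.09057842490695789 ((0.559054434299469, 0.30328425765037537), (0.044476624578237534, 0.09507671743631363), 66.93585968017578)
stand ((0.5240163803100586, 0.31765758991241455), (0.095332570374012, 0.28978100419044495), 88.674560546875)
```

Static-camera estimates:

| Thing | Position / heading |
|---|---|
| mallet head | (0.518, -0.277), handle yaw about 4.5° |
| hub | about (0.563, -0.007) |
| pin | (0.535, -0.015) |
| orange grip | about (0.528, 0.315) |

I'll move above the mallet for a wrist view.

>>> {"method": "carry_out", "body": {
  "motion": [
    {"linear": [-0.3,-2.9,-3.6],"delta_rot": [0,0,0],"fingers": 1},
    {"linear": [-0.3,-2.9,-3.6],"delta_rot": [0,0,0],"fingers": 1},
    {"linear": [-0.3,-2.9,-3.6],"delta_rot": [0,0,0],"fingers": 1},
    {"linear": [-0.3,-2.9,-3.6],"delta_rot": [0,0,0],"fingers": 1},
    {"linear": [-0.3,-2.9,-3.6],"delta_rot": [0,0,0],"fingers": 1},
    {"linear": [-0.3,-2.9,-3.6],"delta_rot": [0,0,0],"fingers": 1},
    {"linear": [-0.3,-2.9,-3.6],"delta_rot": [0,0,0],"fingers": 1},
    {"linear": [-0.3,-2.9,-3.6],"delta_rot": [0,0,0],"fingers": 1},
    {"linear": [-0.3,-2.9,-3.6],"delta_rot": [0,0,0],"fingers": 1},
    {"linear": [-0.3,-2.9,-3.6],"delta_rot": [0,0,0],"fingers": 1},
    {"linear": [-0.3,-2.9,-3.6],"delta_rot": [0,0,0],"fingers": 1},
    {"linear": [-0.3,-2.9,-3.6],"delta_rot": [0,0,0],"fingers": 1}
  ]
}}

```text
t: 2.45
ee_pos: [0.383, -0.0133, 0.2076]
eef_rot: [[0.011, -0.929, 0.37], [0.003, 0.37, 0.929], [-1.0, -0.009, 0.007]]
force: [1.6, 0.3, 0.6]
width: 0.999
```

```bash
cat >> h.py <<'E'
def goto(tgt,yaw_z,n=None):
    """tgt TCP xyz, desired yaw (deg) of tool z with tool down: print tool-frame shift(cm) & rotvec(deg)"""
    from scipy.spatial.transform import Rotation as Ro
    o=bot.get_obs(); R=np.array(o["eef_rot"]).reshape(3,3); p=np.array(o["ee_pos"])
    a=np.radians(yaw_z); z=np.array([np.cos(a),np.sin(a),0]); x=np.array([0,0,-1.]); G=np.stack([x,np.cross(z,x),z],1)
    rv=Ro.from_matrix(R.T@G).as_rotvec(degrees=True)
    print("t",round(o["t"],2),"p",p.round(4),"yaw z",np.degrees(np.arctan2(R[1,2],R[0,2])).round(2),"j",np.round(o["joints"],2),"w",round(o["width"],3),"F",np.round(o["force"],1))
    print("shift cm",(R.T@(np.array(tgt)-p)*100).round(3),"rot deg",rv.round(2))
E
python3 -c "
from h import *
goto([.46,-.281,.2],-85.5)"
```

```text
t 2.45 p [ 0.383  -0.0133  0.2076] yaw z 68.26 j [-0.22 -0.05  1.8   0.01  1.39 -1.42] w 0.999 F [1.6 0.3 0.6]
shift cm [  0.756 -17.068 -22.02 ] rot deg [153.76   0.8   -0.38]
```

>>> {"method": "carry_out", "body": {
  "motion": [
    {"linear": [0.1,-2.8,-3.6],"delta_rot": [0,0,0],"fingers": 1},
    {"linear": [0.1,-2.8,-3.6],"delta_rot": [0,0,0],"fingers": 1},
    {"linear": [0.1,-2.8,-3.6],"delta_rot": [0,0,0],"fingers": 1},
    {"linear": [0.1,-2.8,-3.6],"delta_rot": [0,0,0],"fingers": 1},
    {"linear": [0.1,-2.8,-3.6],"delta_rot": [0,0,0],"fingers": 1},
    {"linear": [0.1,-2.8,-3.6],"delta_rot": [0,0,0],"fingers": 1},
    {"linear": [0,0,0],"delta_rot": [8.5,0,0],"fingers": 1},
    {"linear": [0,0,0],"delta_rot": [8.5,0,0],"fingers": 1},
    {"linear": [0,0,0],"delta_rot": [8.5,0,0],"fingers": 1},
    {"linear": [0,0,0],"delta_rot": [8.5,0,0],"fingers": 1},
    {"linear": [0,0,0],"delta_rot": [8.5,0,0],"fingers": 1},
    {"linear": [0,0,0],"delta_rot": [8.5,0,0],"fingers": 1}
  ]
}}

```text
t: 3.65
ee_pos: [0.4615, -0.2984, 0.2017]
eef_rot: [[0.017, -0.278, 0.96], [0.001, 0.961, 0.278], [-1.0, -0.004, 0.016]]
force: [0.5, 0.1, -0.5]
width: 0.998
```

>>> {"method": "carry_out", "body": {
  "motion": [
    {"linear": [0,0,0],"delta_rot": [8.5,0,0],"fingers": 1},
    {"linear": [0,0,0],"delta_rot": [8.5,0,0],"fingers": 1},
    {"linear": [0,0,0],"delta_rot": [8.5,0,0],"fingers": 1},
    {"linear": [0,0,0],"delta_rot": [8.5,0,0],"fingers": 1},
    {"linear": [0,0,0],"delta_rot": [8.5,0,0],"fingers": 1},
    {"linear": [0,0,0],"delta_rot": [8.5,0,0],"fingers": 1},
    {"linear": [0,0,0],"delta_rot": [8.5,0,0],"fingers": 1},
    {"linear": [0,0,0],"delta_rot": [8.5,0,0],"fingers": 1},
    {"linear": [0,0,0],"delta_rot": [8.5,0,0],"fingers": 1},
    {"linear": [0,0,0],"delta_rot": [8.5,0,0],"fingers": 1},
    {"linear": [0,0,0],"delta_rot": [8.5,0,0],"fingers": 1},
    {"linear": [0,0,0],"delta_rot": [8.5,0,0],"fingers": 1}
  ]
}}

```text
t: 4.85
ee_pos: [0.4612, -0.2982, 0.2018]
eef_rot: [[0.017, 0.998, 0.053], [0.001, 0.053, -0.999], [-1.0, 0.017, 0.0]]
force: [0.6, 0.5, -0.3]
width: 0.998
```

```bash
cat > look.py <<'E'
import sys
from h import *
o=bot.get_obs(); p,d=imaging.get_image("wrist"); n=sys.argv[1]
cv2.imwrite(f"pics/{n}.png",p); C=cloud("wrist",d,o); np.savez(f"{n}.npz",p=p,d=d,C=C,pos=o["ee_pos"],R=o["eef_rot"])
E
python3 look.py w1; python3 -c "
from h import *
goto([.46,-.281,.2],-85.5)"
```

```text
t 4.9 p [ 0.4612 -0.2983  0.2018] yaw z -87.19 j [-0.71  0.21  1.52  0.01  1.4   0.81] w 1.002 F [-0.  -0.3  0.6]
shift cm [ 0.179 -0.043 -1.732] rot deg [-1.69  0.02 -0.96]
```

View pics/w1.png

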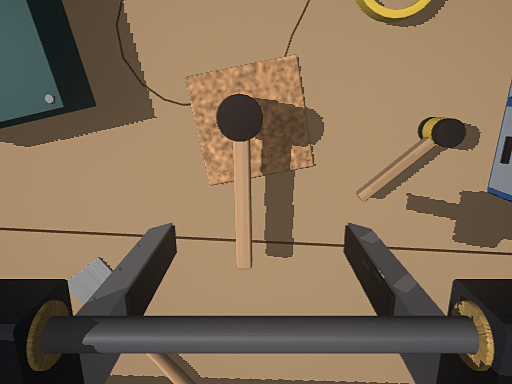

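The wrist view shows the large mallet's head top at (240,117), its handle running down to (244,268), and the pad at about (250,120).

Run:
```python
from h import *
z=np.load("w1.npz"); C=z["C"]; X,Y,Z=C[...,0],C[...,1],C[...,2]
h=(abs(Y+.28)<.06)&(X>.33)&(X<.49)&(Z>.045)&(Z<.065); q=C[h]
from numpy.linalg import svd
c=q.mean(0); vt=svd(q[:,:2]-c[:2],full_matrices=False)[2]; print("handle",c,vt[0],"yaw",np.degrees(np.arctan(vt[0][1]/vt[0][0])),np.median(q[:,2]),"w",cv2.minAreaRect(q[:,:2].astype(np.float32)))
t=(abs(Y+.28)<.05)&(X>.47)&(X<.57)&(Z>.068)&(Z<.085); q=C[t]; print("head",q.mean(0),cv2.minEnclosingCircle(q[:,:2].astype(np.float32)),np.median(q[:,2]))
b=(abs(Y+.28)<.12)&(X>.42)&(X<.66)&(Z<.02); hsv=cv2.cvtColor(z["p"],cv2.COLOR_BGR2HSV)
# pad from picture corners
import numpy as np
f,cx,cy,i=K("wrist"); 
o=dict(ee_pos=z["pos"],eef_rot=z["R"]); R,tt=w2c("wrist",o); cam=-R.T@tt
for u,v in [(187,77),(297,56),(313,164),(210,184)]:
    r=R.T@np.array([(u-cx)/f,(v-cy)/f,1]); s=(0.004-cam[2])/r[2]; print((cam+s*r).round(4))
```

```text
handle [ 0.42201557 -0.27977599  0.05443638] [-0.9979873  -0.06341416] yaw 3.6358033686896247 0.05457594712963092 w ((0.41862624883651733, -0.2798263430595398), (0.14300884306430817, 0.01810082234442234), 3.6457173824310303)
head [ 0.51795958 -0.27368934  0.07574975] ((0.517586350440979, -0.2736457288265228), 0.022880347445607185) 0.07577340124003934
[ 0.5564 -0.209   0.004 ]
[ 0.5854 -0.3321  0.004 ]
[ 0.4641 -0.3612  0.004 ]
[ 0.4328 -0.2372  0.004 ]
```

```bash
python3 -c "
from h import *
goto([.470,-.277,.1],-86.4)
goto([.470,-.277,.025],-86.4)"
```

```text
t 4.9 p [ 0.4612 -0.2983  0.2018] yaw z -87.19 j [-0.71  0.21  1.52  0.01  1.4   0.81] w 1.002 F [-0.  -0.3  0.6]
shift cm [10.195  0.808 -2.084] rot deg [-0.79  0.02 -0.96]
t 4.9 p [ 0.4612 -0.2983  0.2018] yaw z -87.19 j [-0.71  0.21  1.52  0.01  1.4   0.81] w 1.002 F [-0.  -0.3  0.6]
shift cm [17.694  0.682 -2.085] rot deg [-0.79  0.02 -0.96]
```

>>> {"method": "carry_out", "body": {
  "motion": [
    {"linear": [0,0.9,-2.1],"delta_rot": [-0.8,0,-1.0],"fingers": 1},
    {"linear": [4,0,0],"delta_rot": [0,0,0],"fingers": 1},
    {"linear": [4,0,0],"delta_rot": [0,0,0],"fingers": 1},
    {"linear": [0,0,0],"delta_rot": [0,0,0],"fingers": 1}
  ]
}}

```text
t: 5.3
ee_pos: [0.4711, -0.2777, 0.1221]
eef_rot: [[0.003, 0.997, 0.073], [-0.004, 0.073, -0.997], [-1.0, 0.003, 0.004]]
force: [-1.2, 0.8, -0.8]
width: 1.001
```

```bash
python3 -c "
from h import *
goto([.470,-.277,.025],-86.4)"
```

```text
t 5.3 p [ 0.4711 -0.2777  0.1221] yaw z -85.84 j [-0.66  0.26  1.65 -0.    1.23  0.84] w 1.001 F [-1.2  0.8 -0.8]
shift cm [ 9.704 -0.131 -0.118] rot deg [ 0.56  0.24 -0.18]
```

>>> {"method": "carry_out", "body": {
  "motion": [
    {"linear": [3.2,-0.1,-0.1],"delta_rot": [0.5,0.2,-0.2],"fingers": 1},
    {"linear": [3.2,0,0],"delta_rot": [0,0,0],"fingers": 1},
    {"linear": [2.6,0,0],"delta_rot": [0,0,0],"fingers": 1},
    {"linear": [0.7,0,0],"delta_rot": [0,0,0],"fingers": 1}
  ]
}}

```text
t: 5.7
ee_pos: [0.4753, -0.2812, 0.0295]
eef_rot: [[0.009, 0.997, 0.07], [-0.008, 0.07, -0.997], [-1.0, 0.008, 0.009]]
force: [-0.1, 1.6, 0.6]
width: 1.002
```

```bash
python3 -c "
from h import *
goto([.470,-.277,.025],-86.4)"
```

```text
t 5.7 p [ 0.4753 -0.2812  0.0295] yaw z -85.96 j [-0.66  0.35  1.77 -0.    1.    0.84] w 1.002 F [-0.1  1.6  0.6]
shift cm [ 0.44  -0.498 -0.457] rot deg [ 0.44  0.49 -0.48]
```

>>> {"method": "carry_out", "body": {
  "motion": [
    {"linear": [0.4,-0.5,-0.4],"delta_rot": [0.4,0.5,-0.5],"fingers": 1},
    {"linear": [0,0,0],"delta_rot": [0,0,0],"fingers": 1}
  ]
}}

```text
t: 5.9
ee_pos: [0.471, -0.2785, 0.0273]
eef_rot: [[0.001, 0.998, 0.064], [-0.001, 0.064, -0.998], [-1.0, 0.001, 0.001]]
force: [0.8, 0.4, -0.3]
width: 1.0
```

```bash
python3 -c "
from h import *
goto([.470,-.277,.025],-86.4)"
```

```text
t 5.9 p [ 0.471  -0.2785  0.0273] yaw z -86.32 j [-0.66  0.35  1.78 -0.    1.01  0.85] w 1.0 F [ 0.8  0.4 -0.3]
shift cm [ 0.225 -0.088 -0.161] rot deg [ 0.08  0.04 -0.04]
```

>>> {"method": "carry_out", "body": {
  "motion": [
    {"linear": [0.2,0,-0.15],"delta_rot": [0,0,0],"fingers": 1},
    {"linear": [0,0,0],"delta_rot": [0,0,0],"fingers": 0},
    {"linear": [0,0,0],"delta_rot": [0,0,0],"fingers": 0},
    {"linear": [0,0,0],"delta_rot": [0,0,0],"fingers": 0},
    {"linear": [0,0,0],"delta_rot": [0,0,0],"fingers": 0},
    {"linear": [0,0,0],"delta_rot": [0,0,0],"fingers": 0},
    {"linear": [0,0,0],"delta_rot": [0,0,0],"fingers": 0},
    {"linear": [0,0,0],"delta_rot": [0,0,0],"fingers": 0},
    {"linear": [0,0,0],"delta_rot": [0,0,0],"fingers": 0}
  ],
  "grip_force": 55
}}

```text
t: 6.8
ee_pos: [0.474, -0.2793, 0.0302]
eef_rot: [[0.008, 0.998, 0.065], [-0.006, 0.065, -0.998], [-1.0, 0.008, 0.007]]
force: [-0.9, -0.5, -0.7]
width: 0.356
```

```bash
python3 -c "
from h import *
goto([.470,-.277,.025],-86.4)"
```

```text
t 6.8 p [ 0.474  -0.2793  0.0302] yaw z -86.27 j [-0.66  0.35  1.78 -0.    1.01  0.85] w 0.356 F [-0.9 -0.5 -0.7]
shift cm [ 0.514 -0.391 -0.262] rot deg [ 0.13  0.4  -0.44]
```

```bash
python3 -c "
from h import *
for k in range(6):
    o=bot.get_obs(); print(round(o['t'],3),np.round(o['ee_pos'],4),np.round(o['joints'],4),round(o['width'],3)); imaging.get_image('wrist')
"
```

```text
6.8 [ 0.474  -0.2793  0.0302] [-6.5890e-01  3.4860e-01  1.7762e+00 -1.0000e-04  1.0064e+00  8.4690e-01] 0.356
6.85 [ 0.474  -0.2793  0.0302] [-6.5890e-01  3.4860e-01  1.7763e+00 -1.0000e-04  1.0064e+00  8.4690e-01] 0.312
6.9 [ 0.474  -0.2794  0.0302] [-6.5890e-01  3.4870e-01  1.7762e+00 -1.0000e-04  1.0064e+00  8.4690e-01] 0.273
6.95 [ 0.474  -0.2793  0.0302] [-6.5890e-01  3.4860e-01  1.7762e+00 -1.0000e-04  1.0064e+00  8.4690e-01] 0.227
7.0 [ 0.474  -0.2793  0.0302] [-6.5890e-01  3.4860e-01  1.7762e+00 -1.0000e-04  1.0064e+00  8.4680e-01] 0.186
7.05 [ 0.4741 -0.2793  0.0302] [-6.5890e-01  3.4860e-01  1.7762e+00 -1.0000e-04  1.0064e+00  8.4690e-01] 0.142
```

```bash
python3 look.py w2; python3 -c "
from h import *
imaging.get_image('side')
goto([.470,-.277,.025],-86.4)"
```

```text
t 7.2 p [ 0.4741 -0.2794  0.0302] yaw z -86.27 j [-0.66  0.35  1.78 -0.    1.01  0.85] w 0.019 F [1.  0.6 0.5]
shift cm [ 0.52  -0.394 -0.268] rot deg [ 0.13  0.4  -0.44]
```

View pics/w2.png

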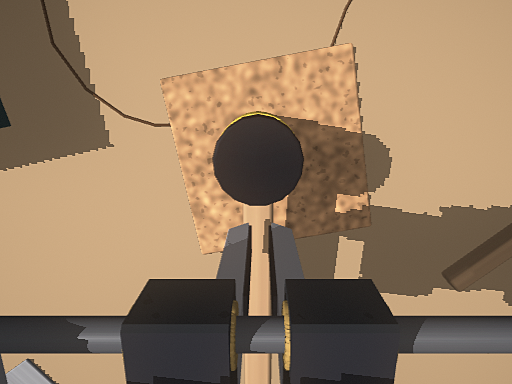

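```bash
python3 look.py w3; python3 -c "
from h import *
goto([.470,-.277,.025],-86.4)
p,d=imaging.get_image('side'); cv2.imwrite('pics/s3.png',cv2.resize(p[90:250,200:400],None,fx=4,fy=4)) 
goto([.470,-.277,.025],-86.4)"
```

```text
t 7.25 p [ 0.4741 -0.2794  0.0302] yaw z -86.27 j [-0.66  0.35  1.78 -0.    1.01  0.85] w 0.01 F [ 0.8 -0.1  1. ]
shift cm [ 0.519 -0.393 -0.266] rot deg [ 0.13  0.4  -0.44]
t 7.3 p [ 0.4741 -0.2794  0.0303] yaw z -86.27 j [-0.66  0.35  1.78 -0.    1.01  0.85] w 0.003 F [0.4 0.2 0.5]
shift cm [ 0.521 -0.396 -0.267] rot deg [ 0.13  0.4  -0.45]
```

View pics/w3.png

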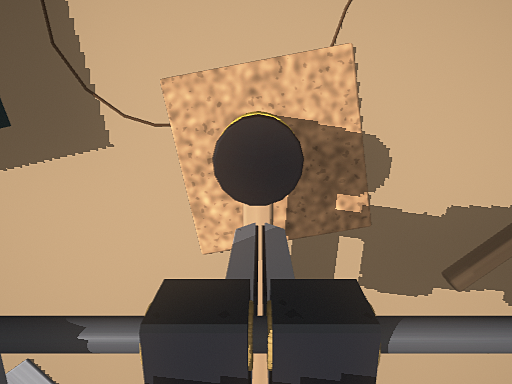

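View pics/s3.png

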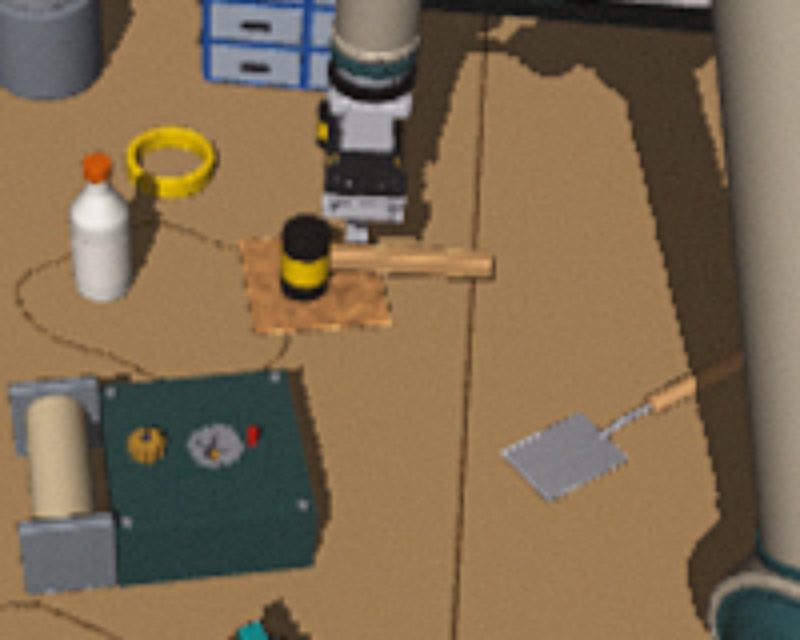

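```bash
python3 -c "
from h import *
for n in ['w1','w3']:
    C=np.load(n+'.npz')['C']; d=np.load(n+'.npz')['d']
    print(n,'bench',np.median(C[30:60,400:500].reshape(-1,3),0),'head',np.median(C[140:180,240:280].reshape(-1,3),0), 'finger', C[228:250:6,240],C[228:250:6,278],d[228:250:6,240])
o=bot.get_obs()
p=np.array(o['ee_pos']); print(proj('side',p),proj('scene',p),proj('wrist',p,o))
C=np.load('w3.npz')['C']
for v in range(205,300,6): print(v,C[v,[240,250,260,270,280],2].round(4))
"
```

```text
w1 bench [ 6.06951494e-01 -5.02410184e-01 -1.08282018e-04] head [ 0.46878574 -0.29620059  0.00412903] finger [[ 0.39685891 -0.27825752  0.05540355]
 [ 0.38981086 -0.27853549  0.05554309]
 [ 0.38220692 -0.27876995  0.05449711]
 [ 0.3743975  -0.27900018  0.05322972]] [[ 3.78263386e-01 -3.24648995e-01 -4.29548447e-04]
 [ 3.69674767e-01 -3.25266693e-01 -1.45004742e-03]
 [ 3.61699042e-01 -3.25752479e-01 -7.00837117e-04]
 [ 3.53638170e-01 -3.26248422e-01 -3.96901494e-05]] [0.38436067 0.3859822  0.38888952 0.39206234]
w3 bench [ 5.90902330e-01 -3.96265181e-01 -1.15760276e-04] head [ 0.51937152 -0.2744638   0.07578608] finger [[ 0.48176629 -0.26659979  0.07336465]
 [ 0.48185037 -0.26700089  0.08186997]
 [ 0.4814929  -0.26734088  0.08862945]
 [ 0.48197015 -0.26770221  0.09671283]] [[ 0.48264859 -0.28673249  0.0724271 ]
 [ 0.48310278 -0.28613284  0.08204672]
 [ 0.48219151 -0.2858791   0.08759301]
 [ 0.48282213 -0.28532509  0.09619817]] [0.1829248  0.17469515 0.1682642  0.1603403 ]
[287.18033514 155.99602196] [182.91331088 200.66522872] [262.03720318 216.2833092 ]
205 [0.0043 0.0759 0.076  0.0551 0.0035]
211 [0.0041 0.0541 0.0555 0.0546 0.0034]
217 [0.004  0.0544 0.0541 0.0543 0.0034]
223 [0.0034 0.0537 0.0539 0.0534 0.0042]
229 [0.0753 0.0761 0.0551 0.0751 0.0741]
235 [0.0824 0.0825 0.0556 0.0832 0.0826]
241 [0.0911 0.0902 0.0544 0.0907 0.0905]
247 [0.0972 0.0977 0.0556 0.0968 0.0972]
253 [0.1042 0.1023 0.0549 0.1035 0.104 ]
259 [0.1095 0.1097 0.055  0.1097 0.1096]
265 [0.1151 0.1145 0.0552 0.1141 0.1146]
271 [0.1193 0.1202 0.0543 0.1192 0.1208]
277 [0.1235 0.1235 0.0546 0.1245 0.1242]
283 [0.17   0.1288 0.0558 0.1697 0.1691]
289 [0.1728 0.1333 0.0555 0.1715 0.1733]
295 [0.1753 0.1362 0.0537 0.1718 0.1754]
```

```bash
python3 -c "
from h import *
for n in ['w1','w2','w3']:
    z=np.load(n+'.npz'); C=z['C']; R=z['R'].reshape(3,3); T=(C-z['pos'])@R
    # finger pixels in tool frame: close to tool, |y|<.02
    m=(z['d']>0)&(z['d']<0.26)&(abs(T[...,1])<.015)&(abs(T[...,2])<.06)
    v,u=np.nonzero(m&(T[...,0]>-.09)&(T[...,0]<.02)); q=T[v,u]
    k=np.argsort(-q[:,0])[:8]
    for j in k: print(n,u[j],v[j],q[j].round(4))
"
```

```text
w1 169 223 [-0.0342  0.0083 -0.0517]
w1 175 237 [-0.0347  0.0001 -0.0488]
w1 343 250 [-0.0347 -0.0078  0.0455]
w1 345 225 [-0.0349  0.0073  0.0456]
w1 174 225 [-0.0349  0.0074 -0.0489]
w1 175 239 [-0.035  -0.001  -0.0488]
w1 344 237 [-0.0351  0.0002  0.0455]
w1 344 238 [-0.0351 -0.0004  0.0455]
w2 243 217 [-0.0217  0.0073 -0.0114]
w2 243 212 [-0.0219  0.0105 -0.0113]
w2 272 210 [-0.0221  0.0118  0.0057]
w2 269 222 [-0.0222  0.0043  0.004 ]
w2 272 222 [-0.0222  0.0044  0.0057]
w2 243 210 [-0.0222  0.0118 -0.0113]
w2 271 207 [-0.0222  0.0137  0.0051]
w2 243 207 [-0.0223  0.0137 -0.0113]
w3 272 215 [-0.0215  0.0085  0.0057]
w3 243 223 [-0.0219  0.0036 -0.0114]
w3 272 212 [-0.0221  0.0105  0.0057]
w3 272 223 [-0.0221  0.0037  0.0057]
w3 243 221 [-0.0222  0.005  -0.0114]
w3 272 206 [-0.0222  0.0143  0.0056]
w3 243 215 [-0.0222  0.0087 -0.0113]
w3 272 222 [-0.0223  0.0044  0.0057]
```

```bash
python3 -c "
from h import *
z=np.load('w1.npz'); R=z['R'].reshape(3,3); T=(z['C']-z['pos'])@R
for v in range(216,262,4): print('w1',v,(T[v,[160,166,171,174]]*1000).round(0).tolist())
z=np.load('w3.npz'); R=z['R'].reshape(3,3); T=(z['C']-z['pos'])@R
for v in range(216,262,3): print('w3',v,(T[v,[240,248,256,266,275,285]]*1000).round(0).tolist())
p,d=imaging.get_image('side'); C=cloud('side',d)
for v in range(138,160): print(v,(C[v,282:298:3]*1000).round(0).tolist())
"
```

```text
w1 216 [[200.0, -71.0, -128.0], [200.0, -71.0, -120.0], [200.0, -71.0, -114.0], [200.0, -71.0, -110.0]]
w1 220 [[202.0, -77.0, -129.0], [201.0, -77.0, -121.0], [201.0, -77.0, -114.0], [201.0, -77.0, -111.0]]
w1 224 [[201.0, -82.0, -129.0], [-38.0, 9.0, -52.0], [-36.0, 8.0, -50.0], [202.0, -82.0, -111.0]]
w1 228 [[-42.0, 8.0, -55.0], [-43.0, 9.0, -51.0], [-40.0, 8.0, -49.0], [-37.0, 6.0, -49.0]]
w1 232 [[-49.0, 9.0, -53.0], [-46.0, 8.0, -50.0], [-43.0, 7.0, -49.0], [-38.0, 4.0, -48.0]]
w1 236 [[-55.0, 9.0, -51.0], [-51.0, 8.0, -49.0], [-44.0, 4.0, -49.0], [-37.0, 2.0, -49.0]]
w1 240 [[-58.0, 9.0, -50.0], [-52.0, 6.0, -49.0], [-43.0, 2.0, -49.0], [-38.0, -0.0, -49.0]]
w1 244 [[-61.0, 8.0, -49.0], [-54.0, 4.0, -49.0], [-45.0, 0.0, -49.0], [-38.0, -3.0, -49.0]]
w1 248 [[-62.0, 6.0, -49.0], [-214.0, 76.0, -2.0], [-45.0, -2.0, -49.0], [-38.0, -5.0, -49.0]]
w1 252 [[-64.0, 5.0, -49.0], [-54.0, 0.0, -49.0], [-46.0, -4.0, -49.0], [-41.0, -6.0, -48.0]]
w1 256 [[-65.0, 3.0, -49.0], [-55.0, -1.0, -49.0], [-47.0, -6.0, -48.0], [200.0, -126.0, -114.0]]
w1 260 [[-65.0, 1.0, -49.0], [-56.0, -3.0, -4
[... 4564 characters left out ...]
[[493.0, -267.0, 44.0], [482.0, -263.0, 50.0], [471.0, -273.0, 42.0], [460.0, -274.0, 42.0], [449.0, -269.0, 49.0], [438.0, -266.0, 53.0]]
156 [[493.0, -268.0, 39.0], [482.0, -271.0, 37.0], [471.0, -273.0, 37.0], [460.0, -275.0, 36.0], [449.0, -273.0, 39.0], [438.0, -271.0, 43.0]]
157 [[493.0, -264.0, 37.0], [483.0, -301.0, 4.0], [470.0, -270.0, 34.0], [459.0, -271.0, 35.0], [448.0, -270.0, 37.0], [437.0, -269.0, 39.0]]
158 [[493.0, -292.0, 6.0], [482.0, -296.0, 3.0], [471.0, -298.0, 3.0], [459.0, -299.0, 3.0], [448.0, -299.0, 5.0], [437.0, -306.0, -0.0]]
159 [[493.0, -289.0, 3.0], [482.0, -291.0, 3.0], [470.0, -291.0, 5.0], [459.0, -297.0, -0.0], [448.0, -294.0, 4.0], [436.0, -305.0, -4.0]]
```

The wrist depth shows the fingertips 36–39 mm behind the reported TCP. The side camera agrees, putting the tips at about z 0.07 against a reported 0.030. That is why the fingers shut above the handle. I'll use the true tip, offset 37.5 mm, from here on.

```bash
sed -i 's|p=np.array(o\["ee_pos"\])$|p=np.array(o["ee_pos"])-R[:,0]*0.0375|' h.py; grep -n 0375 h.py; python3 -c "
from h import *
goto([.470,-.277,.025],-86.4)"
```

```text
8:    H=np.array(i["hand_eye"]); R=np.array(o["eef_rot"]).reshape(3,3); p=np.array(o["ee_pos"])-R[:,0]*0.0375
22:    o=bot.get_obs(); R=np.array(o["eef_rot"]).reshape(3,3); p=np.array(o["ee_pos"])-R[:,0]*0.0375
t 7.35 p [ 0.4737 -0.2791  0.0678] yaw z -86.27 j [-0.66  0.35  1.78 -0.    1.01  0.85] w 0.002 F [-0.4 -0.5 -0.6]
shift cm [ 4.272 -0.392 -0.264] rot deg [ 0.13  0.4  -0.45]
```

>>> {"method": "carry_out", "body": {
  "motion": [
    {"linear": [0,0,0],"delta_rot": [0,0,0],"fingers": 0.7},
    {"linear": [0,-0.4,-0.2],"delta_rot": [0,0.4,-0.4],"fingers": 0.7},
    {"linear": [0,0,0],"delta_rot": [0,0,0],"fingers": 0.7},
    {"linear": [0,0,0],"delta_rot": [0,0,0],"fingers": 0.7},
    {"linear": [0,0,0],"delta_rot": [0,0,0],"fingers": 0.7},
    {"linear": [0,0,0],"delta_rot": [0,0,0],"fingers": 0.7},
    {"linear": [0,0,0],"delta_rot": [0,0,0],"fingers": 0.7},
    {"linear": [0,0,0],"delta_rot": [0,0,0],"fingers": 0.7}
  ]
}}

```text
t: 8.15
ee_pos: [0.4696, -0.2775, 0.0303]
eef_rot: [[0.0, 0.998, 0.065], [0.001, 0.065, -0.998], [-1.0, 0.0, -0.001]]
force: [-0.1, 0.0, 0.6]
width: 0.646
```

```bash
python3 -c "
from h import *
goto([.470,-.277,.025],-86.4)"
```

```text
t 8.15 p [ 0.4696 -0.2775  0.0678] yaw z -86.27 j [-0.66  0.35  1.78  0.    1.02  0.84] w 0.646 F [-0.1  0.   0.6]
shift cm [ 4.275  0.047 -0.046] rot deg [ 0.13 -0.03 -0.01]
```

```bash
sed -i '8s|-R\[:,0\]\*0.0375||' h.py; sed -n 8p h.py
```

```text
H=np.array(i["hand_eye"]); R=np.array(o["eef_rot"]).reshape(3,3); p=np.array(o["ee_pos"])
```

>>> {"method": "carry_out", "body": {
  "motion": [
    {"linear": [1.5,0,0],"delta_rot": [0,0,0],"fingers": 0.7},
    {"linear": [1.5,0,0],"delta_rot": [0,0,0],"fingers": 0.7},
    {"linear": [1.2,0,0],"delta_rot": [0,0,0],"fingers": 0.7},
    {"linear": [0,0,0],"delta_rot": [0,0,0],"fingers": 0.7}
  ]
}}

```text
t: 8.55
ee_pos: [0.4705, -0.2781, -0.0124]
eef_rot: [[0.002, 0.998, 0.065], [-0.001, 0.065, -0.998], [-1.0, 0.002, 0.001]]
force: [0.8, 0.4, -0.6]
width: 0.698
```

```bash
python3 -c "
from h import *
goto([.470,-.277,.025],-86.4)"
```

```text
t 8.55 p [ 0.4704 -0.2781  0.0251] yaw z -86.27 j [-0.66  0.4   1.83  0.    0.91  0.84] w 0.698 F [ 0.8  0.4 -0.6]
shift cm [ 0.015 -0.037 -0.112] rot deg [ 0.13  0.07 -0.12]
```

>>> {"method": "carry_out", "body": {
  "motion": [
    {"linear": [0,0,-0.1],"delta_rot": [0,0,0],"fingers": 0},
    {"linear": [0,0,0],"delta_rot": [0,0,0],"fingers": 0},
    {"linear": [0,0,0],"delta_rot": [0,0,0],"fingers": 0},
    {"linear": [0,0,0],"delta_rot": [0,0,0],"fingers": 0},
    {"linear": [0,0,0],"delta_rot": [0,0,0],"fingers": 0},
    {"linear": [0,0,0],"delta_rot": [0,0,0],"fingers": 0},
    {"linear": [0,0,0],"delta_rot": [0,0,0],"fingers": 0},
    {"linear": [0,0,0],"delta_rot": [0,0,0],"fingers": 0},
    {"linear": [0,0,0],"delta_rot": [0,0,0],"fingers": 0},
    {"linear": [0,0,0],"delta_rot": [0,0,0],"fingers": 0}
  ],
  "grip_force": 58
}}

```text
t: 9.55
ee_pos: [0.4719, -0.2782, -0.0104]
eef_rot: [[0.005, 0.998, 0.065], [-0.003, 0.065, -0.998], [-1.0, 0.005, 0.004]]
force: [-0.1, -0.7, 0.6]
width: 0.185
```

```bash
python3 look.py w4; python3 -c "
from h import *
goto([.470,-.277,.025],-86.4)"
```

```text
t 9.6 p [ 0.4717 -0.278   0.0271] yaw z -86.27 j [-0.66  0.39  1.83  0.    0.91  0.85] w 0.187 F [-0.1 -0.   0.4]
shift cm [ 0.212 -0.166 -0.114] rot deg [ 0.13  0.21 -0.29]
```

View pics/w4.png

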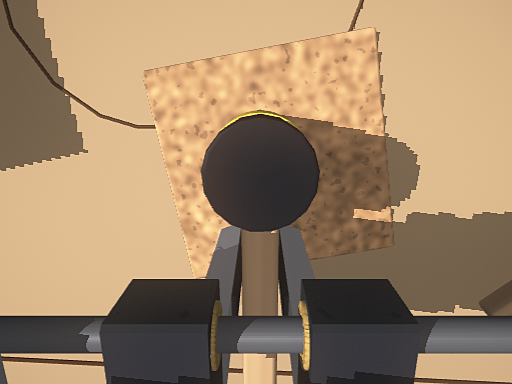

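Gripped at 17.6 mm. Lifting and moving over the pin.

>>> {"method": "carry_out", "body": {
  "motion": [
    {"linear": [-1.0,0,0],"delta_rot": [0,0,0],"fingers": 0},
    {"linear": [-3,0,0],"delta_rot": [0,0,0],"fingers": 0},
    {"linear": [-4,0,0],"delta_rot": [0,0,0],"fingers": 0},
    {"linear": [-4,0,0],"delta_rot": [0,0,0],"fingers": 0},
    {"linear": [-1,0.5,-3.2],"delta_rot": [0,0,0],"fingers": 0},
    {"linear": [0,0.5,-3.2],"delta_rot": [0,0,0],"fingers": 0},
    {"linear": [0,0.5,-3.2],"delta_rot": [0,0,0],"fingers": 0},
    {"linear": [0,0.5,-3.2],"delta_rot": [0,0,0],"fingers": 0},
    {"linear": [0,0.5,-3.2],"delta_rot": [0,0,0],"fingers": 0},
    {"linear": [0,0.5,-3.2],"delta_rot": [0,0,0],"fingers": 0}
  ]
}}

```text
t: 10.6
ee_pos: [0.487, -0.0807, 0.1278]
eef_rot: [[0.003, 0.998, 0.057], [-0.002, 0.057, -0.998], [-1.0, 0.003, 0.002]]
force: [1.0, -0.1, -1.5]
width: 0.188
```

```bash
python3 look.py w5; python3 -c "
from h import *
goto([.499,-.017,.133],-86.4)"
```

```text
t 10.65 p [ 0.4865 -0.0753  0.1653] yaw z -86.6 j [-0.3   0.18  1.75  0.    1.21  1.21] w 0.187 F [ 0.6  4.2 -2.6]
shift cm [ 3.259  1.587 -5.733] rot deg [-0.2  -0.21 -0.15]
```

View pics/w5.png

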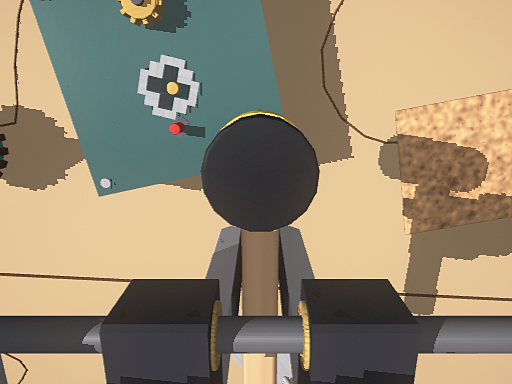

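Wrist view: the pin is at (176,128) and the hub's cross at (170,88). The arm was still settling, so I'll take one still view to measure from.

```bash
python3 look.py w6
cat > meas.py <<'E'
import sys
from h import *
z=np.load(sys.argv[1]+".npz"); C=z["C"]; p=z["p"]; X,Y,Z=C[...,0],C[...,1],C[...,2]
o=dict(ee_pos=z["pos"],eef_rot=z["R"]); f,cx,cy,i=K("wrist"); R,tt=w2c("wrist",o); cam=-R.T@tt
def ray(u,v,h):
    r=R.T@np.array([(u-cx)/f,(v-cy)/f,1]); return cam+r*(h-cam[2])/r[2]
hsv=cv2.cvtColor(p,cv2.COLOR_BGR2HSV).astype(int)
near=(abs(X-.56)<.1)&(abs(Y)<.1)&(Z>.05)&(Z<.1)
red=((hsv[...,0]<8)|(hsv[...,0]>172))&(hsv[...,1]>150)&near&(Z>.066)
v,u=np.nonzero(red); print("red n",len(u),"px",u.mean(),v.mean(),"mean",C[red].mean(0).round(4),"zmax",np.percentile(C[red][:,2],[50,90]))
hi=red&(Z>np.percentile(C[red][:,2],60)); print("red top",C[hi].mean(0).round(4))
gray=(hsv[...,1]<50)&(hsv[...,2]>110)&near&(Z>.066)&(Z<.078)&(abs(X-.563)<.035)&(abs(Y+.006)<.035)
v,u=np.nonzero(gray); 
if len(u):
    hull=np.stack([u,v],1).astype(np.float32); (a,b),r=cv2.minEnclosingCircle(hull); print("hub n",len(u),a,b,r,"pos by circle",ray(a,b,.072).round(4),"z",np.median(C[gray][:,2]))
br=(hsv[...,0]>15)&(hsv[...,0]<32)&(hsv[...,1]>120)&near
v,u=np.nonzero(br); n,lab,st,ce=cv2.connectedComponentsWithStats(br.astype(np.uint8))
for k in range(1,n):
    if st[k,4]>20: print("brass",ce[k].round(1),st[k,4],C[lab==k].mean(0).round(4),ray(*ce[k],.06).round(4),ray(*ce[k],.092).round(4))
# cross holes: rotate sampling
if len(u):
    H=ray(a,b,.072); rr=.0125
    best=[]
    g=p.mean(2).astype(np.float32)
    for yaw in np.arange(0,90,.5):
        s=0
        for k in range(4):
            for rad in (.009,.011,.013):
              for off in (-.004,-.002,0,.002,.004):
                t=np.radians(yaw+90*k); w=H+np.array([np.cos(t)*rad-np.sin(t)*off,np.sin(t)*rad+np.cos(t)*off,0]); q=proj("wrist",w,o)
                s+=g[int(round(q[1])),int(round(q[0]))]
        best.append((s,yaw))
    best.sort(); print("cross yaw",best[:5])
E
python3 meas.py w6; python3 -c "
from h import *
p=np.load('w6.npz')['p']; cv2.imwrite('pics/w6c.png',cv2.resize(p[0:170,60:300],None,fx=3,fy=3))"
```

```text
red n 105 px 183.6952380952381 128.04761904761904 mean [ 0.5365 -0.0147  0.0852] zmax [0.08641344 0.08765783]
red top [ 0.5358 -0.0138  0.0873]
hub n 1858 179.0 95.5 42.68791961669922 pos by circle [ 0.5592 -0.0082  0.072 ] z 0.07168432802780589
brass [150.4  10. ] 659 [0.6137 0.0076 0.0862] [0.619  0.0156 0.06  ] [0.6126 0.0059 0.092 ]
brass [180.2  87.5] 119 [ 0.5651 -0.0064  0.0598] [ 0.5651 -0.0065  0.06  ] [ 0.5648 -0.0137  0.092 ]Traceback (most recent call last):
  File "meas.py", line 30, in <module>
    t=np.radians(yaw+90*k); w=H+np.array([np.cos(t)*rad-np.sin(t)*off,np.sin(t)*rad+np.cos(t)*off,0]); q=proj("wrist",w,o)
                                                                                                         ~~~~^^^^^^^^^^^^^
  File "h.py", line 17, in proj
    f,cx,cy,i=K(n); R,t=w2c(n,o); c=np.asarray(X)@R.T+t
                        ~~~^^^^^
  File "h.py", line 6, in w2c
    f,cx,cy,i=K(n)
              ~^^^
  File "h.py", line 4, in K
    i=imaging.camera_info(n); f=192/np.tan(np.radians(i["vfov"])/2); return f,i["cx"],i["cy"],i
ValueError: time passes only in moves, steps and waits
```

View pics/w6c.png

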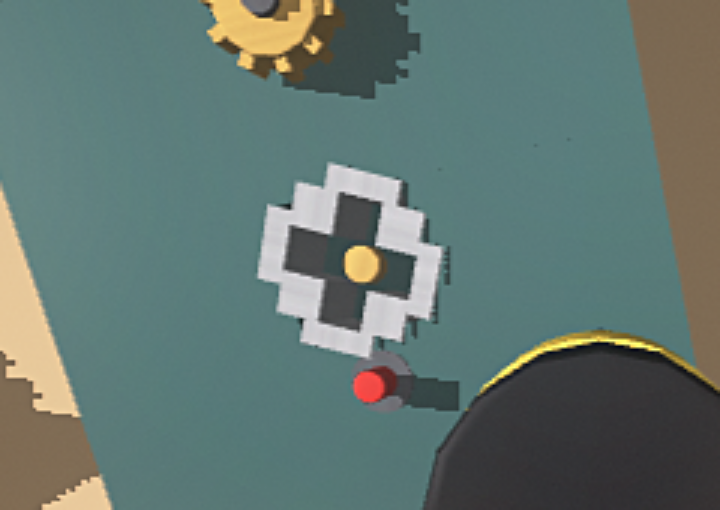

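Pin top at (0.536, -0.014, 0.087). The plunger, which is the hub axis, is at (0.565, -0.0065), 30 mm away as specified.

```bash
python3 -c "
from h import *
goto([.500,-.0163,.133],-86.4)"
```

```text
t 10.7 p [ 0.4865 -0.0782  0.1653] yaw z -86.46 j [-0.3   0.18  1.75  0.    1.21  1.21] w 0.185 F [-0.2 -0.7 -2.9]
shift cm [ 3.232  1.723 -6.09 ] rot deg [-0.06 -0.   -0.12]
```

>>> {"method": "carry_out", "body": {
  "motion": [
    {"linear": [0,0.8,-3],"delta_rot": [0,0,0],"fingers": 0},
    {"linear": [0,0.8,-3],"delta_rot": [0,0,0],"fingers": 0},
    {"linear": [1.5,0,0],"delta_rot": [0,0,0],"fingers": 0},
    {"linear": [1.0,0,0],"delta_rot": [0,0,0],"fingers": 0},
    {"linear": [0,0,0],"delta_rot": [0,0,0],"fingers": 0}
  ]
}}

```text
t: 11.2
ee_pos: [0.4987, -0.0169, 0.1036]
eef_rot: [[0.003, 0.998, 0.063], [-0.003, 0.063, -0.998], [-1.0, 0.003, 0.003]]
force: [-0.3, 0.7, -2.4]
width: 0.185
```

```bash
python3 look.py w7; python3 -c "
from h import *
goto([.500,-.0163,.125],-86.4)
for n in ['side','scene']:
    p,d=imaging.get_image(n); b=(150,200,200,340) if n=='side' else (130,240,210,340)
    cv2.imwrite('pics/st_%s.png'%n,cv2.resize(p[b[0]:b[1]+20,b[2]:b[3]],None,fx=5,fy=5))
goto([.500,-.0163,.125],-86.4)"
```

```text
t 11.25 p [ 0.4989 -0.0171  0.1417] yaw z -86.42 j [-0.17  0.21  1.77 -0.    1.16  1.34] w 0.186 F [-0.3 -0.7 -1.4]
shift cm [ 1.667  0.105 -0.077] rot deg [-0.02  0.18 -0.19]
t 11.35 p [ 0.4998 -0.0173  0.1425] yaw z -86.45 j [-0.17  0.21  1.77 -0.    1.16  1.34] w 0.187 F [-1.3  0.3 -2.3]
shift cm [ 1.746  0.017 -0.109] rot deg [-0.05  0.2  -0.31]
```

View pics/st_scene.png

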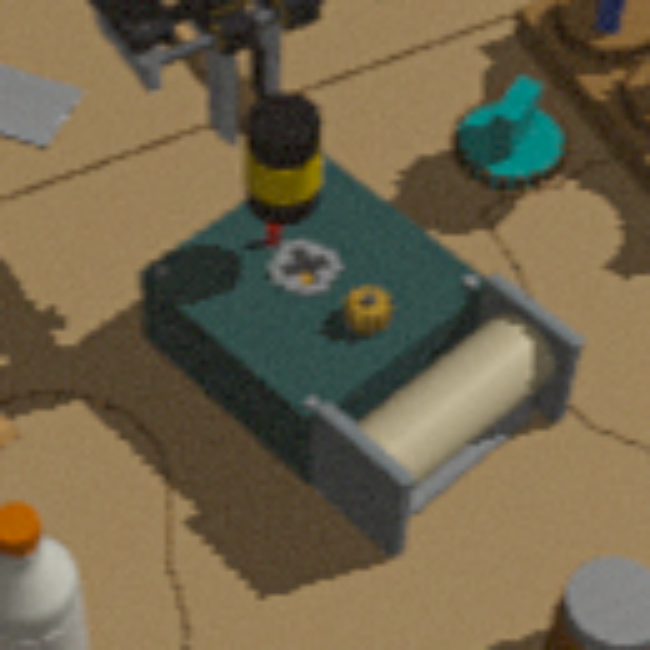

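View pics/w7.png

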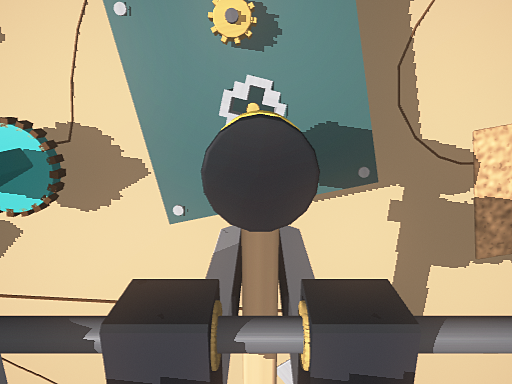

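>>> {"method": "carry_out", "body": {
  "motion": [
    {"linear": [1.5,0,-0.1],"delta_rot": [0,0.2,-0.2],"fingers": 0},
    {"linear": [1.2,0,0],"delta_rot": [0,0,0],"fingers": 0},
    {"linear": [0.7,0,0],"delta_rot": [0,0,0],"fingers": 0}
  ]
}}

```text
t: 11.65
ee_pos: [0.5028, -0.0187, 0.0725]
eef_rot: [[0.008, 0.998, 0.059], [-0.001, 0.059, -0.998], [-1.0, 0.008, 0.002]]
force: [-0.1, 0.5, -2.5]
width: 0.185
```

>>> {"method": "carry_out", "body": {
  "motion": [
    {"linear": [0.6,0,0],"delta_rot": [0,0,0],"fingers": 0},
    {"linear": [0.6,0,0],"delta_rot": [0,0,0],"fingers": 0}
  ]
}}

```text
t: 11.85
ee_pos: [0.5028, -0.0188, 0.0611]
eef_rot: [[0.009, 0.998, 0.058], [-0.001, 0.058, -0.998], [-1.0, 0.009, 0.001]]
force: [-2.7, 1.0, 4.6]
width: 0.19
```

```bash
python3 -c "
from h import *
goto([.500,-.0163,.098],-86.4)"
```

```text
t 11.85 p [ 0.5025 -0.0188  0.0986] yaw z -86.65 j [-0.18  0.25  1.83  0.    1.05  1.34] w 0.19 F [-2.7  1.   4.6]
shift cm [ 0.055 -0.236 -0.266] rot deg [-0.25  0.07 -0.49]
```

>>> {"method": "carry_out", "body": {
  "motion": [
    {"linear": [0.5,0,0],"delta_rot": [0,0,0],"fingers": 0},
    {"linear": [0.5,0,0],"delta_rot": [0,0,0],"fingers": 0}
  ]
}}

```text
t: 12.05
ee_pos: [0.5013, -0.0191, 0.0561]
eef_rot: [[0.007, 0.998, 0.059], [-0.002, 0.059, -0.998], [-1.0, 0.007, 0.002]]
force: [-11.7, 2.3, 28.4]
width: 0.189
```

```bash
python3 look.py w8;python3 -c "
from h import *
goto([.500,-.0163,.098],-86.4)
z=np.load('w8.npz'); print(np.median(z['C'][150:190,240:280].reshape(-1,3),0), z['C'][[125,140,160,180,200,215],260,2])"
```

```text
t 12.1 p [ 0.5009 -0.019   0.0934] yaw z -86.6 j [-0.18  0.26  1.84 -0.    1.04  1.34] w 0.185 F [-10.3   0.1  24.5]
shift cm [-0.457 -0.073 -0.276] rot deg [-0.2   0.12 -0.41]
[ 0.55102006 -0.01434218  0.14759426] [0.14342152 0.14887397 0.148919   0.14570788 0.14680665 0.14625911]
```

The force rose from 7 N to about 31 N, which is the end stop. The head top at z 0.1476 puts the face at 0.0756. Lifting to check.

>>> {"method": "carry_out", "body": {
  "motion": [
    {"linear": [-1.5,0,0],"delta_rot": [0,0,0],"fingers": 0},
    {"linear": [-3,0,0],"delta_rot": [0,0,0],"fingers": 0},
    {"linear": [-3,-0.8,3],"delta_rot": [0,0,0],"fingers": 0},
    {"linear": [0,-1,3.5],"delta_rot": [0,0,0],"fingers": 0},
    {"linear": [0,0,0],"delta_rot": [0,0,0],"fingers": 0}
  ]
}}

```text
t: 12.6
ee_pos: [0.4875, -0.0873, 0.1337]
eef_rot: [[0.011, 0.998, 0.063], [-0.005, 0.063, -0.998], [-1.0, 0.011, 0.006]]
force: [0.7, -0.1, -2.3]
width: 0.19
```

```bash
python3 - <<'E'
s=open('h.py').read()
s=s.replace('i=imaging.camera_info(n); f=','i=CI(n); f=')
s=s.replace('def K(n):','_c={}\ndef CI(n):\n    if n not in _c: _c[n]=imaging.camera_info(n)\n    return _c[n]\ndef K(n):')
open('h.py','w').write(s)
E
python3 -c "from h import *; imaging.get_image('wrist')"
python3 look.py w9; python3 meas.py w9; python3 -c "
from h import *
goto([.4717,-.278,.1],-86.4)
p=np.load('w9.npz')['p']; cv2.imwrite('pics/w9c.png',cv2.resize(p[0:230,60:330],None,fx=2.5,fy=2.5))"
```

```text
red n 78 px 174.4102564102564 128.2051282051282 mean [ 0.5363 -0.0144  0.0746] zmax [0.07460447 0.07559124]
red top [ 0.5367 -0.0141  0.0753]
hub n 1811 167.5 97.5 41.83907699584961 pos by circle [ 0.5592 -0.0085  0.072 ] z 0.07166203190775895
brass [137.5  11.9] 712 [0.6151 0.0082 0.0866] [0.6206 0.017  0.06  ] [0.6141 0.0064 0.092 ]
brass [168.9  89.7] 110 [ 0.5652 -0.0065  0.0597] [ 0.5652 -0.0065  0.06  ] [ 0.5649 -0.0145  0.092 ]
cross yaw [(np.float32(7211.6665), np.float64(33.5)), (np.float32(7214.333), np.float64(37.0)), (np.float32(7214.667), np.float64(36.5)), (np.float32(7298.3335), np.float64(34.0)), (np.float32(7309.3335), np.float64(35.5))]
t 12.7 p [ 0.4876 -0.0842  0.1709] yaw z -86.32 j [-0.31  0.17  1.74  0.    1.22  1.19] w 0.189 F [-0.2  0.4 -3.4]
shift cm [ 7.116 -2.907 19.217] rot deg [ 0.08  0.17 -0.64]
```

View pics/w9c.png

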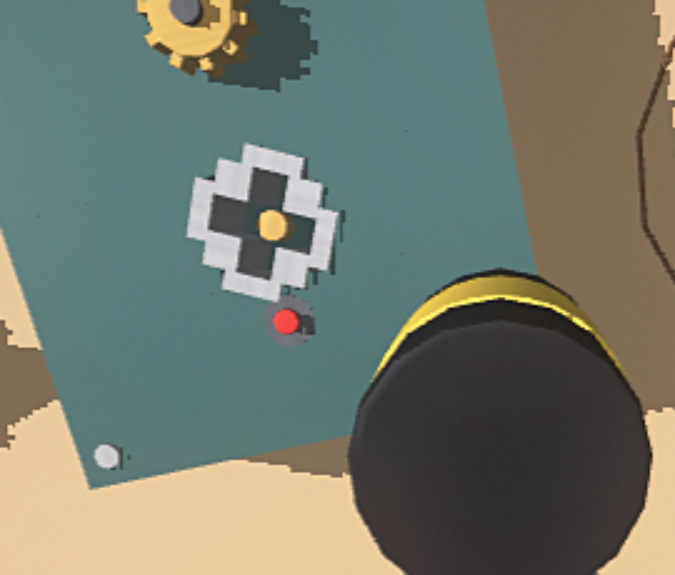

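The pin top now reads 0.075, so it is fully down. The mallet has tilted a little in the grip, so I'll measure the tilt.

```bash
python3 -c "
from h import *
z=np.load('w9.npz'); C=z['C']; p=z['p'].astype(int); R=z['R'].reshape(3,3); T=(C-z['pos'])@R
m=(p.max(2)<75)&(T[...,1]>.02)&(T[...,1]<.08)&(abs(T[...,2])<.03)&(T[...,0]>-.12)&(T[...,0]<-.05)
v,u=np.nonzero(m); q=T[m]; print(len(q))
# top plane: robust fit x=a y+b z+c
k=np.ones(len(q),bool)
for _ in range(8):
    A=np.c_[q[:,1],q[:,2],np.ones(len(q))]; s=np.linalg.lstsq(A[k],q[k,0],rcond=None)[0]; r=q[:,0]-A@s; k=abs(r)<.004
print(s,'tilt deg about z',np.degrees(np.arctan(s[0])),'about y',np.degrees(np.arctan(s[1])),k.sum(),q[k].mean(0))
print('circle', cv2.minEnclosingCircle(q[k][:,1:].astype(np.float32)))
"
```

```text
11311
[-0.05728005  0.00103316 -0.08778318] tilt deg about z -3.278323069759333 about y 0.059195455683822014 10882 [-0.09034581  0.04471143 -0.00150643]
circle ((0.04349206015467644, -0.0013716821558773518), 0.02301977388560772)
```

```bash
cat >> h.py <<'E'
def rep(tgt,yaw_z,tilt=0,off=0.0):
    "reported-TCP target (minus off along tool x); tilt deg = extra rotation about tool z"
    from scipy.spatial.transform import Rotation as Ro
    o=bot.get_obs(); R=np.array(o["eef_rot"]).reshape(3,3); p=np.array(o["ee_pos"])-R[:,0]*off
    a=np.radians(yaw_z); z=np.array([np.cos(a),np.sin(a),0]); x=np.array([0,0,-1.]); G=np.stack([x,np.cross(z,x),z],1)@Ro.from_euler('z',tilt,degrees=True).as_matrix()
    print("t",round(o["t"],2),"p",p.round(4),"w",round(o["width"],3),"F",np.round(o["force"],1),"shift cm",(R.T@(np.array(tgt)-p)*100).round(2),"rot",Ro.from_matrix(R.T@G).as_rotvec(degrees=True).round(2),"j6",round(o["joints"][5],2))
E
python3 -c "
from h import *
rep([.4645,-.2841,.06],-86.4,-3.3)"
```

```text
t 12.7 p [ 0.488  -0.0843  0.1334] w 0.189 F [-0.2  0.4 -3.4] shift cm [ 7.36 -3.71 19.77] rot [ 0.07  0.17 -3.94] j6 1.19
```

>>> {"method": "carry_out", "body": {
  "motion": [
    {"linear": [0,-0.7,4],"delta_rot": [0,0,-1.3],"fingers": 0},
    {"linear": [0,-0.7,4],"delta_rot": [0,0,-1.3],"fingers": 0},
    {"linear": [0,-0.7,4],"delta_rot": [0,0,-1.3],"fingers": 0},
    {"linear": [0,-0.7,4],"delta_rot": [0,0,0],"fingers": 0},
    {"linear": [0,-0.7,3.5],"delta_rot": [0,0,0],"fingers": 0},
    {"linear": [3,0,0],"delta_rot": [0,0,0],"fingers": 0},
    {"linear": [3,0,0],"delta_rot": [0,0,0],"fingers": 0},
    {"linear": [0,0,0],"delta_rot": [0,0,0],"fingers": 0}
  ]
}}

```text
t: 13.5
ee_pos: [0.4656, -0.2803, 0.0668]
eef_rot: [[-0.06, 0.995, 0.074], [-0.0, 0.074, -0.997], [-0.998, -0.059, -0.004]]
force: [-0.4, 0.2, -2.3]
width: 0.189
```

```bash
python3 -c "
from h import *
rep([.4645,-.2841,.00],-86.4,-3.3)"
```

```text
t 13.5 p [ 0.4656 -0.2803  0.0668] w 0.189 F [-0.4  0.2 -2.3] shift cm [6.67 0.26 0.39] rot [ 0.64 -0.19  0.11] j6 0.87
```

>>> {"method": "carry_out", "body": {
  "motion": [
    {"linear": [3,0.2,0.3],"delta_rot": [0.6,0,0],"fingers": 0},
    {"linear": [2.5,0.15,0],"delta_rot": [0,0,0],"fingers": 0},
    {"linear": [1.3,0,0],"delta_rot": [0,0,0],"fingers": 0},
    {"linear": [0,0,0],"delta_rot": [0,0,0],"fingers": 0}
  ]
}}

```text
t: 13.9
ee_pos: [0.4695, -0.2805, -0.0015]
eef_rot: [[-0.056, 0.996, 0.067], [-0.001, 0.067, -0.998], [-0.998, -0.056, -0.003]]
force: [-1.2, 0.7, -1.9]
width: 0.188
```

```bash
python3 -c "
from h import *
rep([.4645,-.2841,-.0117],-86.4,-3.3)"
```

```text
t 13.9 p [ 0.4695 -0.2805 -0.0015] w 0.188 F [-1.2  0.7 -1.9] shift cm [ 1.04 -0.47  0.33] rot [ 0.25 -0.17 -0.07] j6 0.89
```

>>> {"method": "carry_out", "body": {
  "motion": [
    {"linear": [0.4,-0.4,0.3],"delta_rot": [0,0,0],"fingers": 0},
    {"linear": [0.4,0,0],"delta_rot": [0,0,0],"fingers": 0},
    {"linear": [0.3,0,0],"delta_rot": [0,0,0],"fingers": 0}
  ]
}}

```text
t: 14.2
ee_pos: [0.468, -0.2842, -0.0099]
eef_rot: [[-0.052, 0.996, 0.069], [-0.004, 0.069, -0.998], [-0.999, -0.052, 0.0]]
force: [0.0, -0.2, -1.8]
width: 0.188
```

```bash
python3 -c "
from h import *
rep([.4645,-.2841,-.0117],-86.4,-3.3)"
```

```text
t 14.2 p [ 0.468  -0.2842 -0.0099] w 0.188 F [ 0.  -0.2 -1.8] shift cm [ 0.2  -0.34 -0.04] rot [ 0.38  0.03 -0.32] j6 0.88
```

>>> {"method": "carry_out", "body": {
  "motion": [
    {"linear": [0.2,0,0],"delta_rot": [0,0,-0.3],"fingers": 0},
    {"linear": [0.2,0,0],"delta_rot": [0,0,0],"fingers": 0}
  ]
}}

```text
t: 14.4
ee_pos: [0.4683, -0.2847, -0.012]
eef_rot: [[-0.056, 0.996, 0.069], [-0.005, 0.069, -0.998], [-0.998, -0.056, 0.001]]
force: [-3.2, 1.8, 15.7]
width: 0.186
```

```bash
python3 look.py w10; python3 -c "
from h import *
rep([.4645,-.2841,-.0117],-86.4,-3.3)
z=np.load('w10.npz');C=z['C'];p=z['p'].astype(int)
m=(p.max(2)<75)&(C[...,2]>.065)&(C[...,2]<.09)&(abs(C[...,0]-.515)<.03)&(abs(C[...,1]+.281)<.03); q=C[m]
s=np.linalg.lstsq(np.c_[q[:,:2],np.ones(len(q))],q[:,2],rcond=None)[0]; print(s[:2],len(q),q.mean(0))"
```

```text
t 14.45 p [ 0.4684 -0.2846 -0.0119] w 0.189 F [-2.1  1.8  5.2] shift cm [ 0.01 -0.38 -0.08] rot [ 0.35  0.1  -0.09] j6 0.88
[-0.01621059  0.00073539] 10937 [ 0.51778256 -0.27998269  0.07578596]
```

The mallet is on the pad: contact felt, top level within 1°, head at (0.518, -0.280). Releasing.

>>> {"method": "carry_out", "body": {
  "motion": [
    {"linear": [0,0,0],"delta_rot": [0,0,0],"fingers": 0.8},
    {"linear": [0,0,0],"delta_rot": [0,0,0],"fingers": 0.8},
    {"linear": [0,0,0],"delta_rot": [0,0,0],"fingers": 0.8},
    {"linear": [0,0,0],"delta_rot": [0,0,0],"fingers": 0.8},
    {"linear": [0,0,0],"delta_rot": [0,0,0],"fingers": 0.8},
    {"linear": [0,0,0],"delta_rot": [0,0,0],"fingers": 0.8},
    {"linear": [-3,0,0],"delta_rot": [0,0,0],"fingers": 0.8},
    {"linear": [-4,0,0],"delta_rot": [0,0,0],"fingers": 0.8},
    {"linear": [-4,0,0],"delta_rot": [0,0,3.3],"fingers": 0.8},
    {"linear": [-4,0,0],"delta_rot": [0,0,0],"fingers": 0.8},
    {"linear": [-3,0,0],"delta_rot": [0,0,0],"fingers": 0.8}
  ]
}}

```text
t: 15.55
ee_pos: [0.4727, -0.2825, 0.1699]
eef_rot: [[-0.003, 0.998, 0.069], [0.004, 0.069, -0.998], [-1.0, -0.003, -0.005]]
force: [0.0, -0.9, -0.0]
width: 0.802
```

```bash
python3 look.py w11; python3 -c "
from h import *
rep([.45,.20,.2],-86.4,0)
C=np.load('w11.npz')['C'];X,Y,Z=C[...,0],C[...,1],C[...,2]
t=(abs(Y+.28)<.05)&(X>.47)&(X<.57)&(Z>.068)&(Z<.085); q=C[t]; print('head',q.mean(0),cv2.minEnclosingCircle(q[:,:2].astype(np.float32)))"
```

```text
t 15.6 p [ 0.4752 -0.2844  0.1748] w 0.802 F [ 1.2 -1.4  3.5] shift cm [ -2.58   0.86 -48.49] rot [ 0.38  0.08 -0.2 ] j6 0.84
head [ 0.51739357 -0.27939895  0.07575763] ((0.5168319344520569, -0.2793700695037842), 0.022911518812179565)
```

View pics/w11.png

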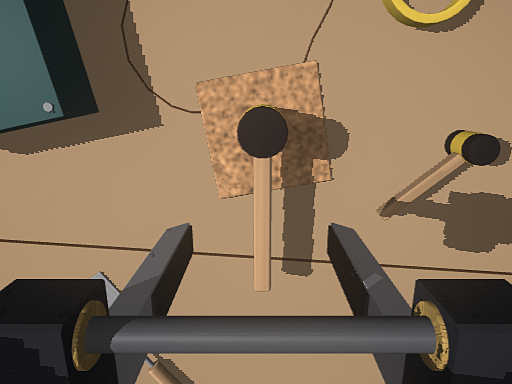

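The mallet stands upright at (263,132) on the pad. Heading to the stand.

>>> {"method": "carry_out", "body": {
  "motion": [
    {"linear": [-0.7,0.6,-4.7],"delta_rot": [0,0,0],"fingers": 0.8},
    {"linear": [-0.7,0.6,-4.7],"delta_rot": [0,0,0],"fingers": 0.8},
    {"linear": [-0.7,0.6,-4.7],"delta_rot": [0,0,0],"fingers": 0.8},
    {"linear": [0,0.6,-4.7],"delta_rot": [0,0,0],"fingers": 0.8},
    {"linear": [0,0.6,-4.7],"delta_rot": [0,0,0],"fingers": 0.8},
    {"linear": [0,0.6,-4.7],"delta_rot": [0,0,0],"fingers": 0.8},
    {"linear": [0,0.6,-4.7],"delta_rot": [0,0,0],"fingers": 0.8},
    {"linear": [0,0.6,-4.7],"delta_rot": [0,0,0],"fingers": 0.8},
    {"linear": [0,0.6,-4.7],"delta_rot": [0,0,0],"fingers": 0.8},
    {"linear": [0,0.6,-4.7],"delta_rot": [0,0,0],"fingers": 0.8},
    {"linear": [0,0.6,-4.7],"delta_rot": [0,0,0],"fingers": 0.8},
    {"linear": [0,0.6,-4.7],"delta_rot": [0,0,0],"fingers": 0.8}
  ]
}}

```text
t: 16.8
ee_pos: [0.5134, 0.296, 0.1939]
eef_rot: [[0.013, 0.998, 0.057], [-0.008, 0.057, -0.998], [-1.0, 0.012, 0.009]]
force: [0.7, 0.1, 0.3]
width: 0.799
```

>>> {"method": "carry_out", "body": {
  "motion": [
    {"linear": [0,0,0],"delta_rot": [-8,0,0],"fingers": 0.8},
    {"linear": [0,0,0],"delta_rot": [-8,0,0],"fingers": 0.8},
    {"linear": [0,0,0],"delta_rot": [-8,0,0],"fingers": 0.8},
    {"linear": [0,0,0],"delta_rot": [-8,0,0],"fingers": 0.8},
    {"linear": [0,0,0],"delta_rot": [-8,0,0],"fingers": 0.8},
    {"linear": [0,0,0],"delta_rot": [-8,0,0],"fingers": 0.8},
    {"linear": [0,0,0],"delta_rot": [-8,0,0],"fingers": 0.8},
    {"linear": [0,0,0],"delta_rot": [0,0,0],"fingers": 0.8}
  ]
}}

```text
t: 17.6
ee_pos: [0.5106, 0.3052, 0.1879]
eef_rot: [[0.006, 0.467, 0.884], [-0.008, 0.884, -0.467], [-1.0, -0.004, 0.009]]
force: [0.5, -0.7, 0.5]
width: 0.797
```

```bash
python3 look.py g1; python3 -c "
from h import *
rep([.508,.28,.2],-30,0)"
```

```text
t 17.65 p [0.5106 0.3051 0.1879] w 0.801 F [-0.3 -0.2  0.4] shift cm [-1.19 -2.35  0.96] rot [2.03 0.52 0.25] j6 0.92
```

View pics/g1.png

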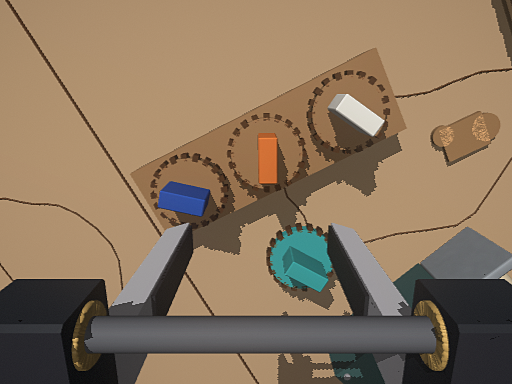

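The orange bar is at (267,158), almost along the image's vertical, between blue at (183,198) and white at (356,113).

```bash
cat > mo.py <<'E'
import sys
from h import *
z=np.load(sys.argv[1]+".npz"); C=z["C"]; p=z["p"]; X,Y,Z=C[...,0],C[...,1],C[...,2]
hsv=cv2.cvtColor(p,cv2.COLOR_BGR2HSV).astype(int)
m=(hsv[...,0]>4)&(hsv[...,0]<17)&(hsv[...,1]>200)&(hsv[...,2]>100)
zt=np.percentile(Z[m],80); print("n",m.sum(),"ztop",zt)
t=m&(Z>zt-.004)&(Z<zt+.004); n,lab,st,ce=cv2.connectedComponentsWithStats(t.astype(np.uint8)); k=1+np.argmax(st[1:,4]); t=lab==k
q=C[t]; (c,s,a)=cv2.minAreaRect(q[:,:2].astype(np.float32)); print("rect",np.round(c,4),np.round(s,4),a,"mean",q.mean(0).round(4))
if s[0]<s[1]: a+=90
print("long axis yaw",a, "-> tool z yaw",a-90, a+90)
E
python3 mo.py g1
python3 - <<'E'
from h import *
p=np.load('g1.npz')['p']
C=np.load('g1.npz')['C'];X,Y,Z=C[...,0],C[...,1],C[...,2]
d=(abs(X-.526)<.06)&(abs(Y-.315)<.06)&(Z>.037)&(Z<.056); print(np.histogram(Z[(abs(X-.526)<.05)&(abs(Y-.315)<.05)],bins=np.arange(.02,.1,.005)))
d=(np.hypot(X-.528,Y-.315)<.046)&(Z>.044)&(Z<.056);print(cv2.minEnclosingCircle(C[d][:,:2].astype(np.float32)),np.median(Z[d]))
E
```

```text
(array([  18, 1839, 1273,   36,   44, 3485,   15,    5,   17,    2,   16,
         13,   11,  901,    0]), array([0.02 , 0.025, 0.03 , 0.035, 0.04 , 0.045, 0.05 , 0.055, 0.06 ,
       0.065, 0.07 , 0.075, 0.08 , 0.085, 0.09 , 0.095]))
((0.5251112580299377, 0.31900331377983093), 0.041345804929733276) 0.047812423197740164Traceback (most recent call last):
  File "mo.py", line 6, in <module>
    zt=np.percentile(Z[m],80); print("n",m.sum(),"ztop",zt)
    return _quantile_unchecked(
        a, q, axis, out, overwrite_input, method, keepdims, weights)
    return _ureduce(a,
                    func=_quantile_ureduce_func,
    ...<5 lines>...
                    overwrite_input=overwrite_input,
                    method=method)
    r = func(a, **kwargs)
    result = _quantile(arr,
                       quantiles=q,
    ...<2 lines>...
                       out=out,
                       weights=wgt)
    slices_having_nans = np.isnan(arr[-1, ...])
                                  ~~~^^^^^^^^^
IndexError: index -1 is out of bounds for axis 0 with size 0
```

```bash
sed -i 's/^m=.*/m=(hsv[...,0]<17)\&(hsv[...,1]>190)\&(hsv[...,2]>100)\&(Z>.06)/' mo.py; python3 mo.py g1
```

```text
n 236 ztop 0.0881352019368702
rect [0.5241 0.316 ] [0.0358 0.016 ] 62.155303955078125 mean [0.5168 0.3102 0.0875]
long axis yaw 62.155303955078125 -> tool z yaw -27.844696044921875 152.15530395507812
```

```bash
cat > mo.py <<'E'
import sys
from h import *
z=np.load(sys.argv[1]+".npz"); C=z["C"]; X,Y,Z=C[...,0],C[...,1],C[...,2]
m=(np.hypot(X-.525,Y-.317)<.032)&(Z>.080)&(Z<.096)
q=C[m]; c,s,a=cv2.minAreaRect(q[:,:2].astype(np.float32)); 
vt=np.linalg.svd(q[:,:2]-q[:,:2].mean(0),full_matrices=False)[2][0]
print(len(q),"rect",np.round(c,4),np.round(s,4),a,"mean",q.mean(0).round(4),"z",np.median(q[:,2]),"pca yaw",np.degrees(np.arctan2(vt[1],vt[0]))%180)
E
python3 mo.py g1; python3 -c "
from h import *
rep([.525,.318,.12],-28,0,.0375)"
```

```text
912 rect [0.5258 0.3193] [0.0434 0.0176] 62.07383728027344 mean [0.5258 0.3201 0.0875] z 0.08765481938869363 pca yaw 61.60477548404725
t 17.65 p [0.5104 0.3054 0.2254] w 0.801 F [-0.3 -0.2  0.4] shift cm [10.53  1.84  0.61] rot [0.03 0.52 0.26] j6 0.92
```

>>> {"method": "carry_out", "body": {
  "motion": [
    {"linear": [2,0.9,0.3],"delta_rot": [0,0.25,0.1],"fingers": 0.5},
    {"linear": [2,0.9,0.3],"delta_rot": [0,0.25,0.1],"fingers": 0.5},
    {"linear": [4,0.1,0.1],"delta_rot": [0,0,0],"fingers": 0.5},
    {"linear": [2,0,0],"delta_rot": [0,0,0],"fingers": 0.5},
    {"linear": [0,0,0],"delta_rot": [0,0,0],"fingers": 0.5}
  ]
}}

```text
t: 18.15
ee_pos: [0.528, 0.3193, 0.0858]
eef_rot: [[0.004, 0.483, 0.876], [0.001, 0.876, -0.483], [-1.0, 0.003, 0.003]]
force: [-0.0, -1.4, 0.4]
width: 0.503
```

```bash
python3 look.py g2;  python3 mo.py g2; python3 -c "
from h import *
rep([.527,.3188,.055],-28.2,0,.0375)"
```

```text
1765 rect [0.5256 0.3193] [0.0441 0.018 ] 62.487144470214844 mean [0.5262 0.3206 0.0876] z 0.08769333005786152 pca yaw 62.73066586038287
t 18.2 p [0.5284 0.3195 0.1245] w 0.499 F [ 0.1 -0.8 -0.2] shift cm [ 6.95 -0.16 -0.11] rot [-0.65  0.21 -0.21] j6 0.94
```

View pics/g2.png

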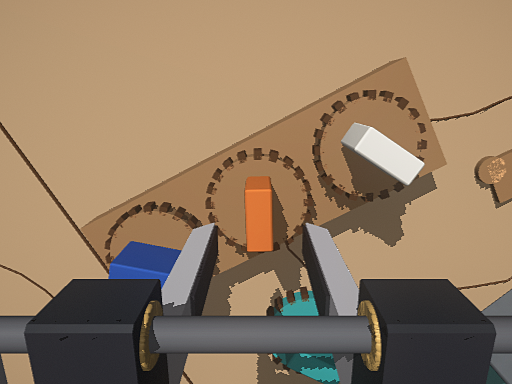

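>>> {"method": "carry_out", "body": {
  "motion": [
    {"linear": [2.5,-0.1,-0.1],"delta_rot": [-1.2,0.2,-0.2],"fingers": 0.5},
    {"linear": [2.5,0,0],"delta_rot": [0,0,0],"fingers": 0.5},
    {"linear": [1.8,0,0],"delta_rot": [0,0,0],"fingers": 0.5},
    {"linear": [0,0,0],"delta_rot": [0,0,0],"fingers": 0.5}
  ]
}}

```text
t: 18.6
ee_pos: [0.5326, 0.3216, 0.0239]
eef_rot: [[0.011, 0.469, 0.883], [0.005, 0.883, -0.469], [-1.0, 0.01, 0.008]]
force: [0.6, -0.1, -1.2]
width: 0.5
```

```bash
python3 -c "
from h import *
rep([.527,.3188,.055],-27.6,0,.0375)"
```

```text
t 18.6 p [0.5322 0.3214 0.0614] w 0.5 F [ 0.6 -0.1 -1.2] shift cm [ 0.63 -0.48 -0.34] rot [-0.35  0.43 -0.55] j6 0.92
```

>>> {"method": "carry_out", "body": {
  "motion": [
    {"linear": [0.4,-0.5,-0.35],"delta_rot": [-0.3,0.4,-0.5],"fingers": 0.5},
    {"linear": [0,0,0],"delta_rot": [0,0,0],"fingers": 0.5}
  ]
}}

```text
t: 18.8
ee_pos: [0.5288, 0.3196, 0.0227]
eef_rot: [[0.004, 0.465, 0.885], [0.002, 0.885, -0.465], [-1.0, 0.004, 0.003]]
force: [0.4, -0.5, 0.1]
width: 0.501
```

```bash
python3 -c "
from h import *
rep([.527,.3188,.055],-27.6,0,.0375)"
```

```text
t 18.8 p [0.5287 0.3195 0.0602] w 0.501 F [ 0.4 -0.5  0.1] shift cm [ 0.52 -0.14 -0.12] rot [-0.1   0.16 -0.22] j6 0.91
```

>>> {"method": "carry_out", "body": {
  "motion": [
    {"linear": [0.6,-0.2,-0.2],"delta_rot": [-0.1,0.2,-0.3],"fingers": 0.5},
    {"linear": [0,0,0],"delta_rot": [0,0,0],"fingers": 0.0},
    {"linear": [0,0,0],"delta_rot": [0,0,0],"fingers": 0},
    {"linear": [0,0,0],"delta_rot": [0,0,0],"fingers": 0},
    {"linear": [0,0,0],"delta_rot": [0,0,0],"fingers": 0},
    {"linear": [0,0,0],"delta_rot": [0,0,0],"fingers": 0},
    {"linear": [0,0,0],"delta_rot": [0,0,0],"fingers": 0}
  ],
  "grip_force": 45
}}

```text
t: 19.5
ee_pos: [0.5283, 0.3199, 0.02]
eef_rot: [[0.004, 0.464, 0.886], [0.002, 0.886, -0.464], [-1.0, 0.004, 0.003]]
force: [0.6, -0.0, -0.1]
width: 0.191
```

```bash
python3 look.py g3;python3 -c "
from h import *
rep([.527,.3188,.055],-27.6,0,.0375)"
```

```text
t 19.55 p [0.5282 0.3198 0.0575] w 0.19 F [ 0.7 -0.1  0.2] shift cm [ 0.25 -0.15 -0.05] rot [-0.03  0.17 -0.2 ] j6 0.91
```

View pics/g3.png

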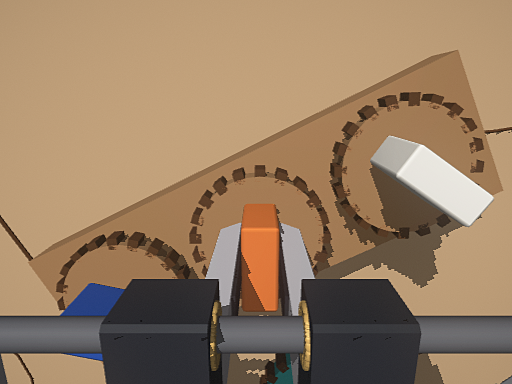

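Gripped at 18 mm. Lifting straight up, then carrying it to a view point beside the hub.

>>> {"method": "carry_out", "body": {
  "motion": [
    {"linear": [-1.5,0,0],"delta_rot": [0,0,0],"fingers": 0},
    {"linear": [-2.5,0,0],"delta_rot": [0,0,0],"fingers": 0},
    {"linear": [-3,0,0],"delta_rot": [0,0,0],"fingers": 0},
    {"linear": [-4,0,0],"delta_rot": [0,0,0],"fingers": 0},
    {"linear": [-2.5,0,0],"delta_rot": [0,0,0],"fingers": 0},
    {"linear": [0,-3.5,1.4],"delta_rot": [0,0,0],"fingers": 0},
    {"linear": [0,-3.5,1.4],"delta_rot": [0,0,0],"fingers": 0}
  ]
}}

```text
t: 20.25
ee_pos: [0.5191, 0.2463, 0.1569]
eef_rot: [[-0.001, 0.459, 0.889], [0.001, 0.889, -0.459], [-1.0, 0.0, -0.001]]
force: [0.1, -0.9, -2.0]
width: 0.185
```

```bash
python3 look.py g4;python3 -c "
from h import *
rep([.492,-.059,.15],-54.5,0)
p,d=imaging.get_image('side'); cv2.imwrite('pics/sg4.png',cv2.resize(p[150:350,160:340],None,fx=3,fy=3))"
```

```text
t 20.3 p [0.5181 0.2402 0.1573] w 0.189 F [-1.5 -3.1 -1.2] shift cm [  0.88 -27.75  11.47] rot [27.05  0.13  0.28] j6 0.8
```

View pics/sg4.png

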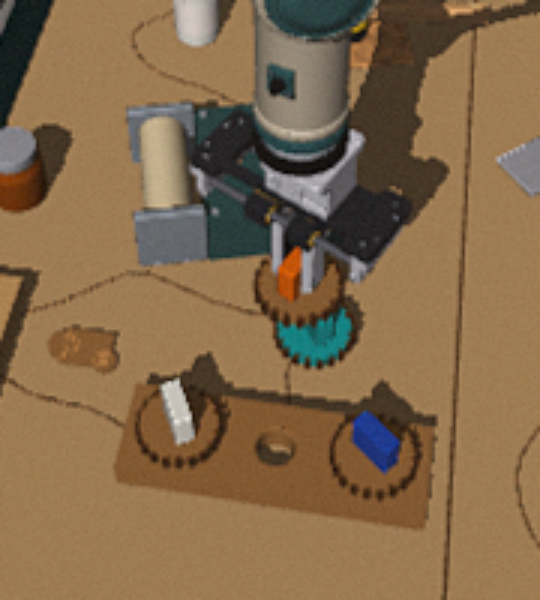

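>>> {"method": "carry_out", "body": {
  "motion": [
    {"linear": [0,-3.9,1.6],"delta_rot": [0,0,0],"fingers": 0},
    {"linear": [0,-3.9,1.6],"delta_rot": [0,0,0],"fingers": 0},
    {"linear": [0,-3.9,1.6],"delta_rot": [0,0,0],"fingers": 0},
    {"linear": [0,-3.9,1.6],"delta_rot": [0,0,0],"fingers": 0},
    {"linear": [0,-3.9,1.6],"delta_rot": [0,0,0],"fingers": 0},
    {"linear": [0,-3.9,1.6],"delta_rot": [0,0,0],"fingers": 0},
    {"linear": [0,-3.9,1.6],"delta_rot": [0,0,0],"fingers": 0},
    {"linear": [0,0,0],"delta_rot": [7,0,0],"fingers": 0},
    {"linear": [0,0,0],"delta_rot": [7,0,0],"fingers": 0},
    {"linear": [0,0,0],"delta_rot": [7,0,0],"fingers": 0},
    {"linear": [0,0,0],"delta_rot": [6,0,0],"fingers": 0},
    {"linear": [0,0,0],"delta_rot": [0,0,0],"fingers": 0}
  ]
}}

```text
t: 21.55
ee_pos: [0.4924, -0.0578, 0.1531]
eef_rot: [[-0.002, 0.827, 0.563], [0.005, 0.563, -0.827], [-1.0, 0.001, -0.005]]
force: [0.3, 0.0, -1.6]
width: 0.19
```

```bash
python3 -c "from h import *; imaging.get_image('wrist')"; python3 look.py g5;python3 -c "
from h import *
rep([.492,-.059,.15],-54.5,0)"; python3 meas.py g5
```

```text
t 21.65 p [ 0.4923 -0.0578  0.1532] w 0.19 F [-1.2 -0.2 -1.3] shift cm [ 0.32 -0.1   0.08] rot [-1.1  -0.29 -0.06] j6 0.71
red n 68 px 248.38235294117646 116.05882352941177 mean [ 0.5361 -0.014   0.0746] zmax [0.07460944 0.07571973]
red top [ 0.5365 -0.0141  0.0755]
hub n 1445 260.0 87.05633544921875 37.05339813232422 pos by circle [ 0.5606 -0.0089  0.072 ] z 0.07173186660299151
brass [285.2  10.1] 581 [0.6155 0.0061 0.0869] [0.6213 0.008  0.06  ] [0.6144 0.0058 0.092 ]
brass [260.1  80.9] 98 [ 0.5649 -0.006   0.0597] [ 0.5649 -0.006   0.06  ] [ 0.564  -0.0068  0.092 ]
cross yaw [(np.float32(6273.3335), np.float64(59.0)), (np.float32(6285.667), np.float64(61.0)), (np.float32(6287.6665), np.float64(58.0)), (np.float32(6297.3335), np.float64(58.5)), (np.float32(6303.9995), np.float64(8.0))]
```

View pics/g5.png

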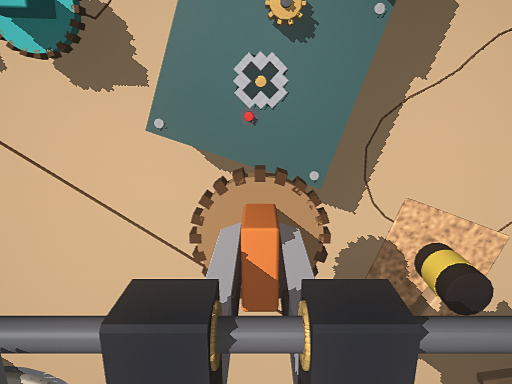

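The hub's cross at (260,81) sits diagonal to the tool: the first yaw fit was wrong, because the hub circle was polluted by the pin collar. I'll fit it properly on a rectified top view.

```bash
cat > fit.py <<'E'
import sys
from h import *
def rectify(name,c=(.565,-.0065),half=.026,N=521,zp=.072):
    z=np.load(name+".npz"); p=z["p"]; o=dict(ee_pos=z["pos"],eef_rot=z["R"])
    g=np.linspace(-half,half,N); gx,gy=np.meshgrid(c[0]+g,c[1]-g)   # x right, y up
    q=proj("wrist",np.stack([gx,gy,np.full_like(gx,zp)],-1),o).astype(np.float32)
    return cv2.remap(p,q[...,0],q[...,1],cv2.INTER_LINEAR),gx,gy
def fit(name):
    im,gx,gy=rectify(name); cv2.imwrite(f"pics/rect_{name}.png",im)
    hsv=cv2.cvtColor(im,cv2.COLOR_BGR2HSV); light=((hsv[...,1]<60)&(im.min(2)>110)).astype(np.float32)
    from scipy.optimize import minimize
    def cost(v):
        dx=gx-v[0]; dy=gy-v[1]; a=np.radians(v[2]); X=dx*np.cos(a)+dy*np.sin(a); Y=-dx*np.sin(a)+dy*np.cos(a)
        r=np.hypot(X,Y)
        sd=np.minimum(np.maximum(abs(X)-.0055,abs(Y)-.016),np.maximum(abs(Y)-.0055,abs(X)-.016)) # <0 inside cross
        inside=1/(1+np.exp(sd/.0004)); disc=r<.0205
        return -(light*(1-inside)-light*inside)[disc].sum()/disc.sum()
    best=None
    for y0 in range(-45,45,5):
        v=np.array([.5650,-.0065,y0]); c=cost(v)
        if best is None or c<best[0]: best=(c,v)
    s=minimize(cost,best[1],method="Nelder-Mead",options=dict(initial_simplex=[best[1],best[1]+[.0015,0,0],best[1]+[0,.0015,0],best[1]+[0,0,4]],xatol=1e-5))
    print(name,"hub",s.x.round(4),s.fun, "yaw0",best[1][2]); return s.x
for n in sys.argv[1:]: fit(n)
E
python3 fit.py w6 w9 g5
```

```text
w6 hub [ 5.6600e-01 -5.9000e-03 -9.9769e+00] -0.47775861092167426 yaw0 -10.0
w9 hub [ 5.659e-01 -5.900e-03 -1.000e+01] -0.47741723711906875 yaw0 -10.0
g5 hub [ 5.651e-01 -6.000e-03 -9.914e+00] -0.47431239973420813 yaw0 -10.0
```

View pics/rect_g5.png

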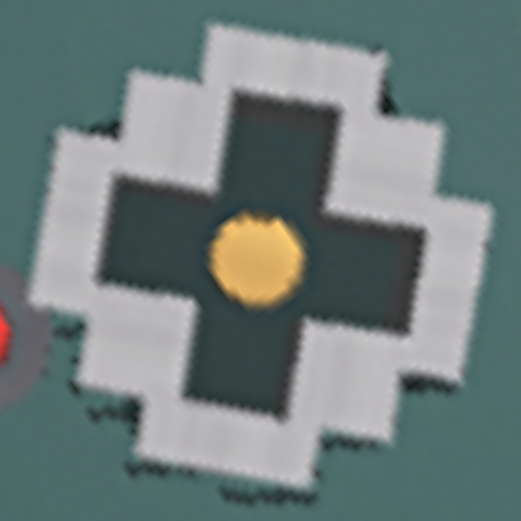

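The hub's cross yaw is -10° (mod 90) in all three views. The views also separate out a camera bias of about -1.6 mm along tool z, so the true hub axis is about (0.5658, -0.0075). Next, the gear's pose in the hand.

```bash
cat > inhand.py <<'E'
import sys
from h import *
z=np.load(sys.argv[1]+".npz"); C=z["C"]; R=z["R"].reshape(3,3); T=(C-(z["pos"]-R[:,0]*.0375))@R
p=z["p"]; hsv=cv2.cvtColor(p,cv2.COLOR_BGR2HSV).astype(int)
d=z["d"]
# disc top: just below tip
m=(abs(T[...,2]+.0014)<.045)&(T[...,0]>.0)&(T[...,0]<.016)&(abs(T[...,1])<.06)
q=T[m]; k=np.ones(len(q),bool)
for _ in range(6):
    A=np.c_[q[:,1:],np.ones(len(q))]; s=np.linalg.lstsq(A[k],q[k,0],rcond=None)[0]; k=abs(q[:,0]-A@s)<.0025
print("disc plane x=",s.round(4),"tilt about z,y deg",np.degrees(np.arctan(s[:2])).round(2),k.sum())
# outer edge points circle fit with known radius .041 : farthest +y points
v,u=np.nonzero(m); qq=q[k]
from scipy.optimize import least_squares
ang=np.degrees(np.arctan2(qq[:,1],qq[:,2]+.0014)); pts=[]
for a in np.arange(20,161,4):
    t=qq[abs(ang-a)<2]
    if len(t)>3: r=np.hypot(t[:,1],t[:,2]+.0014); pts.append(t[np.argmax(r),1:])
pts=np.array(pts)
f=least_squares(lambda c:np.hypot(pts[:,0]-c[0],pts[:,1]-c[1])-c[2],[0,0,.041],loss="soft_l1",f_scale=.001); print("circ y,z,r",f.x.round(4),len(pts))
o=(hsv[...,0]<17)&(hsv[...,1]>180)&(hsv[...,2]>80)&(abs(T[...,2])<.02)&(T[...,0]<-.02)&(T[...,0]>-.05)
b=T[o]; xt=np.percentile(b[:,0],20); t=b[b[:,0]<xt+.003]; print("bar top x",xt,cv2.minAreaRect(t[:,1:].astype(np.float32)),t.mean(0).round(4), "ymax",np.percentile(T[o][:,1],99.5))
E
python3 inhand.py g5; python3 inhand.py g3; python3 inhand.py g4
```

```text
disc plane x= [0.0022 0.0014 0.0097] tilt about z,y deg [0.13 0.08] 6450
circ y,z,r [-0.0023 -0.0019  0.0401] 36
bar top x -0.03063579738216434 ((-0.002072049304842949, -0.001706109382212162), (0.017289653420448303, 0.04393908008933067), 89.88378143310547) [-0.0301  0.008  -0.0008] ymax 0.01973423810495647
disc plane x= [0.004  0.0014 0.0097] tilt about z,y deg [0.23 0.08] 6669
circ y,z,r [-0.0179  0.0058  0.0562] 36
bar top x -0.030700523767677523 ((-0.0011663418263196945, -0.0014718761667609215), (0.04355596378445625, 0.01751600205898285), 0.7337102890014648) [-0.0302  0.0028 -0.0002] ymax 0.02042878334550635
disc plane x= [0.0038 0.0004 0.0097] tilt about z,y deg [0.22 0.02] 6442
circ y,z,r [-0.0018 -0.0016  0.0404] 36
bar top x -0.030769466149362462 ((-0.0012526772916316986, -0.0013873334974050522), (0.017285745590925217, 0.0437421016395092), 89.34947967529297) [-0.0302  0.0026 -0.0002] ymax 0.020401110900042936
```

>>> {"method": "carry_out", "body": {
  "motion": [
    {"linear": [0,0,0],"delta_rot": [-7.6,0,0],"fingers": 0},
    {"linear": [0,0,0],"delta_rot": [-7.6,0,0],"fingers": 0},
    {"linear": [0,0,0],"delta_rot": [-7.6,0,0],"fingers": 0},
    {"linear": [0,0,0],"delta_rot": [-7.6,0,0],"fingers": 0},
    {"linear": [0,0,0],"delta_rot": [-7.6,0,0],"fingers": 0},
    {"linear": [0,0,0],"delta_rot": [-7.6,0,0],"fingers": 0},
    {"linear": [0,0,0],"delta_rot": [0,0,0],"fingers": 0}
  ]
}}

```text
t: 22.35
ee_pos: [0.4928, -0.0552, 0.1525]
eef_rot: [[-0.003, 0.126, 0.992], [0.006, 0.992, -0.126], [-1.0, 0.006, -0.004]]
force: [0.1, -0.0, -1.0]
width: 0.191
```

```bash
python3 look.py g6; python3 inhand.py g6; python3 fit.py g6; python3 -c "
from h import *
rep([.5661,-.0055,.11],-10,0)"
```

```text
disc plane x= [0.0028 0.001  0.0097] tilt about z,y deg [0.16 0.05] 6443
circ y,z,r [-0.0012 -0.0013  0.0402] 36
bar top x -0.030786687769669394 ((-0.0009321905672550201, -0.0010661697015166283), (0.044063031673431396, 0.01754087768495083), 0.8413496017456055) [-0.0303  0.0002 -0.001 ] ymax 0.02086595672064302
g6 hub [ 5.6500e-01 -5.7000e-03 -9.9349e+00] -0.4631636939549579 yaw0 -10.0
t 22.4 p [ 0.4928 -0.0552  0.1525] w 0.191 F [-0.1 -1.  -0.9] shift cm [4.26 5.85 6.65] rot [ 2.62 -0.22 -0.34] j6 -0.13
```

>>> {"method": "carry_out", "body": {
  "motion": [
    {"linear": [0,2.0,2.2],"delta_rot": [1.3,-0.1,-0.2],"fingers": 0},
    {"linear": [0,2.0,2.2],"delta_rot": [1.3,-0.1,-0.1],"fingers": 0},
    {"linear": [0,1.7,2.2],"delta_rot": [0,0,0],"fingers": 0},
    {"linear": [0,0,0],"delta_rot": [0,0,0],"fingers": 0}
  ]
}}

```text
t: 22.8
ee_pos: [0.5688, -0.0074, 0.1525]
eef_rot: [[0.0, 0.185, 0.983], [0.0, 0.983, -0.185], [-1.0, 0.0, 0.0]]
force: [-1.2, -1.1, -1.3]
width: 0.189
```

```bash
python3 -c "
from h import *
imaging.get_image('wrist')
rep([.5664,-.0049,.10],-10,0)"
```

```text
t 22.85 p [ 0.5668 -0.008   0.1524] w 0.188 F [-0.3 -0.6 -0.7] shift cm [ 5.24  0.3  -0.08] rot [-0.64 -0.12  0.03] j6 0.05
```

>>> {"method": "carry_out", "body": {
  "motion": [
    {"linear": [1.5,0.3,0],"delta_rot": [-0.6,0,0],"fingers": 0},
    {"linear": [1.5,0,0],"delta_rot": [0,0,0],"fingers": 0},
    {"linear": [1.5,0,0],"delta_rot": [0,0,0],"fingers": 0},
    {"linear": [0,0,0],"delta_rot": [0,0,0],"fingers": 0}
  ]
}}

```text
t: 23.25
ee_pos: [0.5639, -0.0061, 0.1062]
eef_rot: [[-0.005, 0.178, 0.984], [-0.001, 0.984, -0.178], [-1.0, -0.002, -0.005]]
force: [-0.4, -0.8, -0.7]
width: 0.186
```

```bash
python3 -c "
from h import *
imaging.get_image('wrist')
rep([.5664,-.0049,.10],-10,0)"
```

```text
t 23.3 p [ 0.5648 -0.0062  0.1074] w 0.191 F [ 0.2 -0.7 -1.4] shift cm [0.74 0.15 0.14] rot [-0.26 -0.15  0.13] j6 0.05
```

>>> {"method": "carry_out", "body": {
  "motion": [
    {"linear": [0.6,0.15,0.15],"delta_rot": [-0.2,-0.15,0.1],"fingers": 0},
    {"linear": [0.6,0,0],"delta_rot": [0,0,0],"fingers": 0},
    {"linear": [0,0,0],"delta_rot": [0,0,0],"fingers": 0}
  ]
}}

```text
t: 23.6
ee_pos: [0.5672, -0.0057, 0.0968]
eef_rot: [[0.003, 0.176, 0.984], [-0.001, 0.984, -0.176], [-1.0, -0.0, 0.003]]
force: [-0.1, 0.3, -0.9]
width: 0.189
```

```bash
python3 -c "
from h import *
p,d=imaging.get_image('scene'); cv2.imwrite('pics/sc7.png',cv2.resize(p[130:250,210:340],None,fx=5,fy=5))
p,d=imaging.get_image('side'); cv2.imwrite('pics/si7.png',cv2.resize(p[150:260,190:310],None,fx=5,fy=5))
rep([.5664,-.0049,.092],-10,0)"
```

```text
t 23.7 p [ 0.5678 -0.0057  0.0974] w 0.19 F [ 0.4 -0.6 -1.1] shift cm [ 0.54  0.06 -0.15] rot [-0.14  0.26  0.02] j6 0.05
```

View pics/sc7.png

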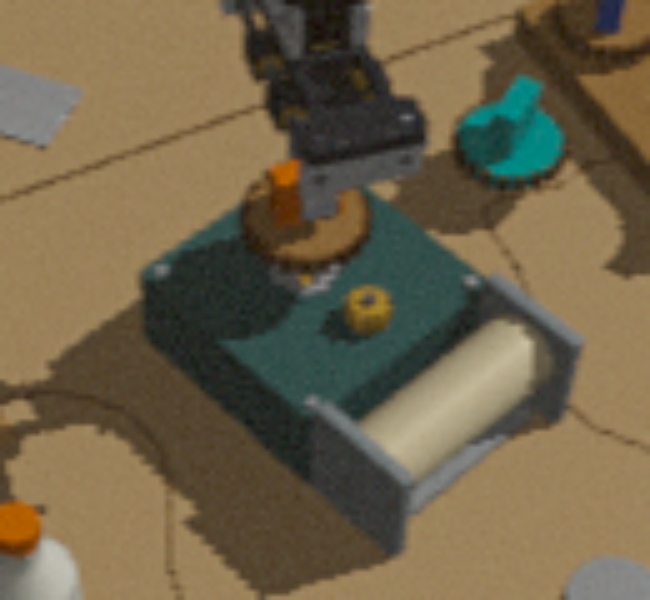

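The gear is over the hub, with its stem near the cross. Descending in small corrected steps.

>>> {"method": "carry_out", "body": {
  "motion": [
    {"linear": [0.4,0.06,-0.15],"delta_rot": [-0.1,0.2,0],"fingers": 0},
    {"linear": [0.4,0,0],"delta_rot": [0,0,0],"fingers": 0}
  ]
}}

```text
t: 23.9
ee_pos: [0.5673, -0.0049, 0.09]
eef_rot: [[0.003, 0.174, 0.985], [-0.001, 0.985, -0.174], [-1.0, -0.0, 0.003]]
force: [0.5, -0.6, -1.3]
width: 0.189
```

```bash
python3 -c "
from h import *
rep([.5664,-.0049,.0862],-10,0)"
```

```text
t 23.9 p [ 0.5673 -0.0049  0.09  ] w 0.189 F [ 0.5 -0.6 -1.3] shift cm [ 0.38 -0.01 -0.09] rot [-0.04  0.18  0.01] j6 0.04
```

>>> {"method": "carry_out", "body": {
  "motion": [
    {"linear": [0.4,0,-0.1],"delta_rot": [0,0.15,0],"fingers": 0},
    {"linear": [0.4,0,0],"delta_rot": [0,0,0],"fingers": 0}
  ]
}}

```text
t: 24.1
ee_pos: [0.5663, -0.0046, 0.0814]
eef_rot: [[0.0, 0.174, 0.985], [-0.0, 0.985, -0.174], [-1.0, -0.0, 0.001]]
force: [-0.0, 0.2, -0.9]
width: 0.194
```

```bash
python3 -c "
from h import *
rep([.5664,-.0049,.0862],-10,0)"
```

```text
t 24.1 p [ 0.5663 -0.0046  0.0814] w 0.194 F [-0.   0.2 -0.9] shift cm [-0.48 -0.02  0.01] rot [-0.03  0.03  0.01] j6 0.04
```

The stem foot is about 5 mm into the mouth with no force, so it is meshing.

>>> {"method": "carry_out", "body": {
  "motion": [
    {"linear": [0.4,0,0],"delta_rot": [0,0,0],"fingers": 0},
    {"linear": [0.4,0,0],"delta_rot": [0,0,0],"fingers": 0}
  ]
}}

```text
t: 24.3
ee_pos: [0.5662, -0.0046, 0.0725]
eef_rot: [[0.0, 0.174, 0.985], [-0.0, 0.985, -0.174], [-1.0, -0.0, 0.0]]
force: [-0.4, 0.2, 2.3]
width: 0.186
```

```bash
python3 -c "
from h import *
rep([.5664,-.0049,.0622],-10,0)"
```

```text
t 24.3 p [ 0.5662 -0.0046  0.0725] w 0.186 F [-0.4  0.2  2.3] shift cm [ 1.03 -0.02  0.02] rot [-0.03  0.01  0.02] j6 0.04
```

The plunger has been met: 2.3 N, and no side load.

>>> {"method": "carry_out", "body": {
  "motion": [
    {"linear": [0.5,0,0],"delta_rot": [0,0,0],"fingers": 0},
    {"linear": [0.5,0,0],"delta_rot": [0,0,0],"fingers": 0}
  ],
  "grip_force": 55
}}

```text
t: 24.5
ee_pos: [0.5662, -0.0046, 0.0628]
eef_rot: [[0.0, 0.174, 0.985], [-0.0, 0.985, -0.174], [-1.0, -0.0, 0.0]]
force: [-2.1, -0.1, 5.7]
width: 0.188
```

```bash
python3 -c "
from h import *
rep([.5664,-.0049,.0622],-10,0)"
```

```text
t 24.5 p [ 0.5662 -0.0046  0.0628] w 0.188 F [-2.1 -0.1  5.7] shift cm [ 0.06 -0.02  0.02] rot [-0.02  0.03  0.02] j6 0.04
```

>>> {"method": "carry_out", "body": {
  "motion": [
    {"linear": [0.3,0,0],"delta_rot": [0,0,0],"fingers": 0},
    {"linear": [0.3,0,0],"delta_rot": [0,0,0],"fingers": 0}
  ]
}}

```text
t: 24.7
ee_pos: [0.5663, -0.0047, 0.0619]
eef_rot: [[0.002, 0.174, 0.985], [-0.001, 0.985, -0.174], [-1.0, -0.0, 0.002]]
force: [-7.0, 0.1, 25.2]
width: 0.19
```

```bash
python3 look.py g8; python3 inhand.py g8; python3 -c "
from h import *
p,d=imaging.get_image('scene'); cv2.imwrite('pics/sc8.png',cv2.resize(p[130:250,210:340],None,fx=5,fy=5))
p,d=imaging.get_image('side'); cv2.imwrite('pics/si8.png',cv2.resize(p[150:260,190:310],None,fx=5,fy=5))
rep([.5664,-.0049,.0622],-10,0)
C=np.load('g8.npz')['C']; X,Y,Z=C[...,0],C[...,1],C[...,2]
m=(np.hypot(X-.566,Y+.007)<.05)&(Z>.08)&(Z<.1); print(np.median(Z[m]))
m=(np.hypot(X-.566,Y+.007)<.03)&(Z>.11)&(Z<.14); print(np.median(Z[m]))"
```

```text
disc plane x= [0.0053 0.0063 0.0096] tilt about z,y deg [0.3  0.36] 6675
circ y,z,r [-0.0119  0.0026  0.0501] 36
bar top x -0.030709559022383877 ((-0.0008153989911079407, -0.001141105778515339), (0.04359317198395729, 0.01750192604959011), 0.8465608954429626) [-0.0302 -0.0081 -0.0008] ymax 0.02092593268093739
t 24.85 p [ 0.5663 -0.0046  0.0619] w 0.188 F [-4.5 -0.5 19.6] shift cm [-0.03 -0.02  0.01] rot [-0.01  0.15  0.02] j6 0.04
0.089631198668403
0.12951574695806944
```

View pics/sc8.png

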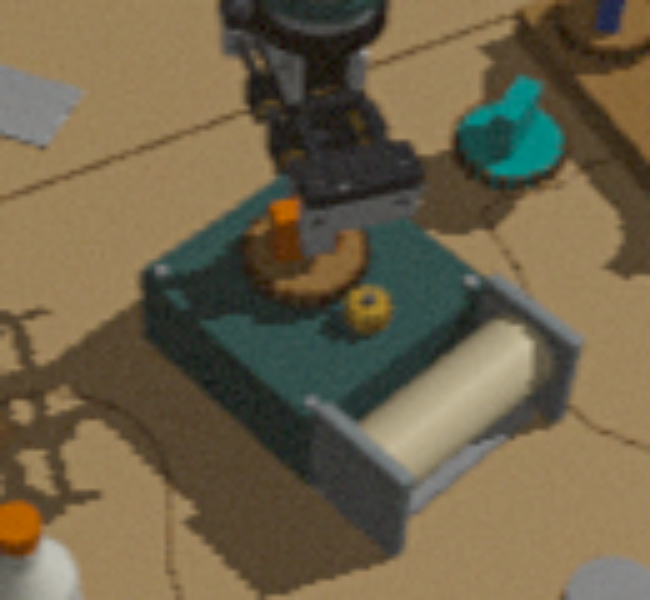

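View pics/g8.png

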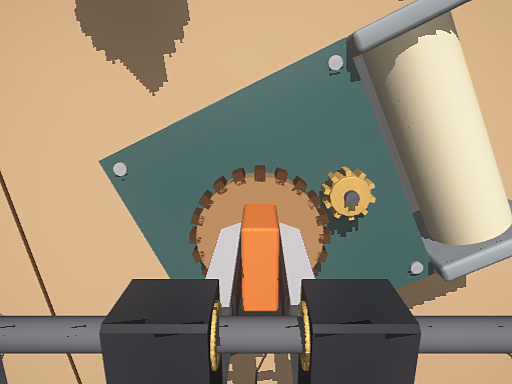

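Disc top is at 0.0896 (0.090 when home), bar top at 0.1295 (0.130 when home), and the hard stop shows about 20 N. One last check of the mallet and the force before handing in.

```bash
python3 -c "
from h import *
p,d=imaging.get_image('scene'); C=cloud('scene',d); X,Y,Z=C[...,0],C[...,1],C[...,2]
t=(abs(Y+.28)<.05)&(X>.47)&(X<.57)&(Z>.068)&(Z<.085); print('mallet head top',C[t].mean(0).round(3))
for k in range(3): imaging.get_image('side')
rep([.5664,-.0049,.0622],-10,0)
print(bot.finish_job())"
```

```text
mallet head top [ 0.521 -0.284  0.076]
t 25.05 p [ 0.5663 -0.0046  0.0619] w 0.19 F [-4.8  0.8 19.1] shift cm [-0.03 -0.02  0.02] rot [-0.01  0.14  0.02] j6 0.04
the job is handed in; nothing more can be done
None
```

The job is done and handed in at about 25 s, with the arm still gripping the orange gear and pressing it home.

- **Stop pin:** knocked fully down with the mallet. Its top measured 0.075 m, which is 5 mm above the gearbox, and the force rose to about 31 N at the end stop.
- **Mallet:** back upright on the cork pad, with its head top at 0.076 m as before. It had tipped about 3° in the grip during the press, and I corrected that before setting it down.
- **Orange gear:** turned to the socket's -10° cross angle and pushed home.
  - At the last look the disc top read 0.0896 m and the bar top 0.1295 m, against 0.090 and 0.130 m when home.
  - The push was steady at about 19 N, with the grip opening at 0.19 (18 mm).

**Checks that failed or disagreed:**
- **Fingertips:** they turned out to be about 37 mm behind the reported TCP. The first attempt to grip the mallet therefore closed above the handle without touching it, and I used the measured tip position after that.
- **Socket angle:** my first reading was wrong and was replaced by a fit that agreed over four views.
- **Hub position:** the views disagreed by about 1 mm, but the stem went in without side load.
- **In-hand circle fit:** the last fit of the gear's disc came out bad (50 mm radius), so I relied on the heights and force.
- **Other items:** I did not measure the other gears and bench items again at the end. No arm move went near them except over the stand.

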